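# Clamp the long brass tube and keep it clamped

### The job

Take the longest of the three brass tubes out of the wooden rack and stand it fully down in the socket of the clamping fixture, then let it go. Then flip the safety catch all the way over to the right, and after that pull the spring-loaded lever by its cross handle towards the robot to its stop, so that the jaw clamps the tube. Finish while holding the lever there in the grip: do not let go of it; leave the other two tubes in the rack.

Things in the scene. Friction and masses are not known exactly. Their poses are not given: they have to be found in the camera images.
- tube_long_center (a point): centre (half-way up) of the longest of three plain brass tubes, 18 mm in diameter, 110 mm long, 50 g, z along the tube. It stands upright in a rack hole, its lower end 15 mm above the work surface (30 mm deep in the hole), its top at 125 mm.
- tube_mid_center (a point): centre (half-way up) of the middle brass tube, 18 mm in diameter, 84 mm long, standing in another hole of the rack.
- tube_short_center (a point): centre (half-way up) of the shortest brass tube, 18 mm in diameter, 66 mm long, standing in another hole of the rack.
- rack: fixed wooden rack block, 55 x 160 x 45 mm (x, y, z), origin at the centre of its underside; three holes 30 mm deep in a row along its own y, 52 mm apart, each with a tube. Which tube is in which hole varies.
- fixture: fixed clamping fixture on a dark steel base plate 160 x 250 x 15 mm; its own -x is its front (to the robot), its own +y is its left. At the left an aluminium socket block, in the middle a grey housing with the jaw, at the right the lever, and the catch in front of the lever. Origin on the work surface, under the plate; the plate reaches from x = -90 to 70 mm and y = -125 to 125 mm. Its yaw varies.
- socket_mouth (a point): centre of the mouth of the socket hole, on top of the aluminium block (50 x 50 mm, top 55 mm above the work surface). The hole is upright, 35 mm deep, 20.5 mm wide, with a 3 mm chamfer: a long tube fully down stands 75 mm out of it, its centre 20 mm above this point. The jaw foot stands 6 mm from the tube on its -y side (fixture frame), 26 mm wide along x, its top 71 mm above the work surface; the housing beside the jaw is 78 mm high and begins 53 mm from the hole's axis.
- catch (a joint): angle of the safety catch, rad: 0 upright (locked: its blade stands in front of the lever and blocks it), 1.5 flipped flat to the right (the fixture's -y). It turns about a level shaft along the fixture's x with light friction (0.04 N m) and stays where it is left.
- catch_tab (a point): point on the catch's thumb tab, 50 mm from the catch's shaft and 16 mm below the tab's upper end. The tab is a steel plate 24 mm wide along the fixture's x and 7 mm thick, upright at the start. It can be pushed over from its left side (+y).
- catch_hinge (a point): point on the axis of the catch's shaft, under the thumb tab, 40 mm above the work surface; the axis runs along the fixture's x. The shaft is 10 mm thick.
- lever (a joint): angle of the clamp lever, rad: 0 at rest (upright), grows as it is pulled to the front (the fixture's -x), stop at 0.6. A spring brings it back to 0 when it is let go: about 3 N at the handle at the start and 7 N at the stop. While the catch is upright it is blocked after about 0.05.
- lever_pivot (a point): point on the lever's hinge axis, which runs along the fixture's y; 50 mm above the work surface, in the middle of the lever's shaft.
- foot (a joint): how far the sprung foot of the jaw is pressed in, m: 0 free, about 0.002 to 0.004 when it clamps a tube in the socket at the lever's stop. The jaw moves 10 mm towards the socket (the fixture's +y) over the lever's whole travel.
- handle_bar (a point): round cross handle (rubber, 18 mm in diameter, 90 mm long) at the lever's upper end, level along the fixture's y and standing out to the right of the lever's shaft; this point is the middle of the bar, 53 mm from the shaft. It is 160 mm from the hinge axis; at rest 210 mm above the work surface, at the stop about 182 mm above it. It turns with the lever.
Not all that is in view belongs to the job. Leave any black or orange look-alike of the part that bears tube_long_center alone.

How it is judged:
By the outcome, as a careful person would: the job done as asked, in the order asked, and still so for the second after the job is handed in, while the arm keeps its last pose, push and grip.
It also fails if it takes over 64 s, if anything falls off the work surface, if the arm or the gripper's body presses on something with over 40 N, if the wrist force passes 120 N, or if a joint passes its speed limit or range.

### The arm

A 7-joint arm with a two-finger parallel gripper is mounted at the origin on the work surface; the furniture and walls round the work are solid. World frame = base frame: x ahead of the robot, y to its left, z up, the work surface at z = 0. Lengths are in m, angles in rad, forces in N, time in s.
With the tool pointing down it reaches from about 0.425 to 0.925 m from the base axis. Payload 6.8 kg.
Tool frame: the origin (TCP) lies midway between the tips of the shut fingers; the grasp point (between the pads) lies 19 mm behind it; z points along the fingers, y is the direction in which the jaws open and shut (so a half turn about z gives the same grasp; the last joint's range is limited). The gripper opens to 85 mm and grips with 20 to 120 N. Pads are 22 mm wide; open, the fingers measure 114 mm over their backs; the gripper's body (76 mm by 85 mm) begins 54 mm behind the grasp point. The pads swing forward as they close: fully open they stand 13 mm farther back than shut.
Start: joints at [-1.394, 0.477, 0.022, 1.555, -0.011, 1.109, -0.083], TCP at [0.19, 0.648, 0.231] pointing down, gripper open.
Joint ranges: [-2.96, 2.96], [-0.34, 2.1], [-1.41, 1.46], [0.24, 2.44], [-1.37, 4.51], [0.17, 1.92], [-2.96, 2.96]. Speed limits (rad/s): [2.39, 2.39, 3.14, 3.14, 3.14, 3.14, 3.14].

### API

Orientations are given as a unit quaternion [w, x, y, z].
In Python, from station import bot gives the robot as it stands.
- The arm moves only by the shell command python3 -m jog 'ROWS' [FORCE]. ROWS is JSON, a list of rows, each a list of 3 entries, a list of its own where there are three numbers: the shift along the tool's x, y, z in mm, then the turn, a rotation vector about the tool's x, y, z in degrees, then the closure, from -1 (fully open) to 1 (shut). A call has 1 to 12 rows; each row shifts and turns the commanded pose from where the row before left it, along the tool's axes as they then stand; what a row does not reach is not made up. A row lasts 1/8 s, in which the tool goes at most 62.5 mm and 10.7 degrees, less where a joint would pass 70% of its speed; a pose out of reach is approached as far as the arm can. A call is refused whole if a number of a shift passes 62.5 or a number of a turn 10.7, either way. A call with a gripper value outside its range is refused whole. The fingers move at their own pace and stop on an object; FORCE is the grip in N (left out, the last holds). Time passes only in rows, so rows that do not move let the fingers close. It gives the time, the measured TCP pose, the force and the opening at its end, in the units of the state.
- bot.get_obs(): the state, without advancing time (a new reading comes with each control period).
- bot.read_camera(name): name is "scene" or "top" or "wrist"; returns (picture, depth): 420x560x3 uint8, red, green, blue; 420x560 float32, m along the optical axis (not along the pixel's ray), 0 where there is no reading.
- bot.camera_info(name): a dict with "fx", "fy", "cx", "cy" (pixels), "k1" (the pictures are not rectified: a ray, as slopes to the right and down, at radius r is drawn at 1 + k1 r^2 times it, then the intrinsics apply), "world_from_camera" (4x4, takes a point from camera to world coordinates); the wrist camera has in their place "mount" (4x4, takes a point from camera to tool coordinates, whose origin is the TCP and whose axes are the flange's). Camera axes: x right, y up, looking along -z (the intrinsics and any distortion apply to the point x, -y, -z); pixel columns grow to the right and rows downward; lengths in m; the calibration is good to about 2 mm. A picture is of the moment at which its call begins: read the wrist's pose just before it. camera_info takes no time and is no camera call.
- bot.hand_in(): hands the job in, once; it reports no verdict.
Trained networks look in the newest picture that a camera, given by its name, has taken for a name from the list of things; names that differ only in an ending like _2 or _b are one class to them, and where a whole thing is asked for, a point or a joint stands for the part that bears it (a point fixed in the world has none). Each returns a list of dicts, best first, with "score" (0 to 1); they miss things now and then, are a little off and sometimes report something else, mostly with a low value. They report only what shows in the picture. A call takes as long as a camera call. They do not tell look-alikes from the thing itself.
- bot.find_in(camera, thing): "xy" ([column, row] as shares, 0 to 1, of the picture: columns of its width, rows of its height, amid what is visible of it).
- bot.cut_out(camera, thing): "pixels" (420x560 bool, what is visible of it) and "xy" ([column, row] as shares, 0 to 1, of the picture: columns of its width, rows of its height, amid what is visible of it).
- bot.landmark_of(camera, thing): "xy" ([column, row] as shares, 0 to 1, of the picture: columns of its width, rows of its height: a listed point, or the origin of a listed thing).
The state is a dict: "t": time; "q": joint angles; "joint_vel": joint speeds; "joint_torque": joint torques, N m; "eef_pos": TCP position; "tool_rot": TCP orientation; "contact_force": force on the tool from outside, world axes, zero at the start; "torque": the same for the moment, N m; "gripper_width": opening from 0.0 (shut) to 1.0 (fully open).
Only numpy, scipy, OpenCV 4.12 (cv2) and the standard library are available. Lean on these libraries where they do the work, as an engineer would, in place of code of your own. Each camera call takes 0.05 s, during which the arm holds its last target.

## Working session

There is one attempt and no reset: what is moved stays moved. The work goes in short steps, Python scripts to look and compute and a shell command to move; the robot and the scene stay as the last step left them, time stands still between calls to the robot, and variables do not carry over. Pictures are saved under pics/ and viewed, and the job is handed in when it is done.

```bash
ls; mkdir -p pics; cat > h.py <<'E'
import numpy as np, cv2, json
from station import bot
from scipy.spatial.transform import Rotation as R
def quat(q): return R.from_quat([q[1],q[2],q[3],q[0]])
def T_tool():
    o=bot.get_obs(); T=np.eye(4); T[:3,:3]=quat(o['tool_rot']).as_matrix(); T[:3,3]=o['eef_pos']; return T
def wfc(name,T=None):
    ci=bot.camera_info(name)
    if 'mount' in ci: return (T if T is not None else T_tool())@np.array(ci['mount'])
    return np.array(ci['world_from_camera'])
def ray(name,uv):
    ci=bot.camera_info(name)
    K=np.array([[ci['fx'],0,ci['cx']],[0,ci['fy'],ci['cy']],[0,0,1.]])
    p=cv2.undistortPoints(np.array([[uv]],float),K,np.array([ci['k1'],0,0,0.]))[0,0]
    return np.array([p[0],-p[1],-1.])
def pt(name,uv,d,T=None):
    M=wfc(name,T); return (M@np.append(ray(name,uv)*d,1))[:3]
def ptz(name,uv,z,T=None):
    M=wfc(name,T); r=M[:3,:3]@ray(name,uv); o=M[:3,3]; return o+r*(z-o[2])/r[2]
def proj(name,P,T=None):
    ci=bot.camera_info(name); M=np.linalg.inv(wfc(name,T)); c=M@np.append(P,1)
    x,y=c[0]/-c[2],-c[1]/-c[2]; s=1+ci['k1']*(x*x+y*y); return np.array([ci['fx']*x*s+ci['cx'],ci['fy']*y*s+ci['cy']])
def save(im,f): cv2.imwrite(f,cv2.cvtColor(im,cv2.COLOR_RGB2BGR))
E
python3 - <<'E'
from h import *
np.set_printoptions(precision=4,suppress=True)
o=bot.get_obs(); print(o)
for c in ['scene','top','wrist']:
    im,d=bot.read_camera(c); save(im,f'pics/a_{c}.png'); np.save(f'/tmp/{c}_d.npy',d); np.save(f'/tmp/{c}_i.npy',im)
    print(c,bot.camera_info(c))
E
```

```text
pics
{'t': 0.0, 'q': array([-1.3941,  0.4778,  0.0224,  1.5565, -0.0115,  1.1093, -0.0831]), 'joint_vel': array([-0.    ,  0.0013, -0.0011, -0.0007,  0.0019,  0.0012, -0.002 ]), 'joint_torque': array([ -0.0003, -59.6465,   1.608 , -28.1197,   0.0125,   0.0094,
        -0.    ]), 'eef_pos': array([0.1895, 0.6472, 0.2303]), 'tool_rot': array([-0.0001,  0.1419,  0.9899, -0.0009]), 'contact_force': array([0.0913, 0.0984, 0.1549]), 'torque': array([-0.0219, -0.0011, -0.0114]), 'gripper_width': 0.9988144496191407}
scene {'fx': 433.80854542948265, 'fy': 433.80854542948265, 'cx': 282.0986901641766, 'cy': 216.08702543709285, 'k1': -0.05680375090429234, 'world_from_camera': array([[-0.6538,  0.2898, -0.699 , -0.2091],
       [-0.7566, -0.2658,  0.5975,  0.6362],
       [-0.0126,  0.9195,  0.393 ,  0.5314],
       [ 0.    ,  0.    ,  0.    ,  1.    ]])}
top {'fx': 541.8820193552754, 'fy': 541.8820193552754, 'cx': 282.17663840928685, 'cy': 209.79768629119735, 'k1': -0.12204724091678847, 'world_from_camera': array([[-0.016 ,  0.9966, -0.0809,  0.408 ],
       [-0.9999, -0.016 ,  0.0003,  0.0465],
       [-0.001 ,  0.0809,  0.9967,  1.2616],
       [ 0.    ,  0.    ,  0.    ,  1.    ]])}
wrist {'fx': 324.26617653090216, 'fy': 324.26617653090216, 'cx': 275.2066154660437, 'cy': 207.27885487837534, 'k1': -0.004749379013951268, 'mount': array([[-0.0006,  0.9545,  0.2982,  0.0783],
       [ 1.    ,  0.0005,  0.0004, -0.0003],
       [ 0.0002,  0.2982, -0.9545, -0.1421],
       [ 0.    ,  0.    ,  0.    ,  1.    ]])}
```

View pics/a_scene.png

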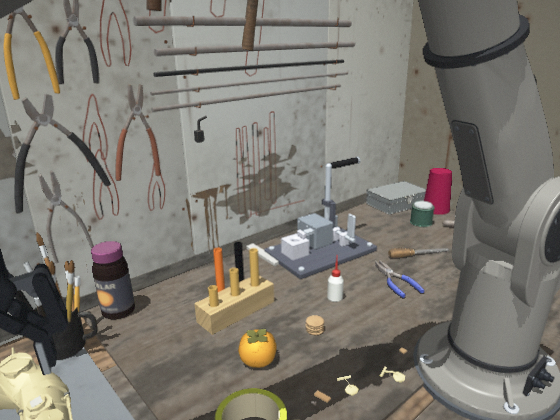

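View pics/a_top.png

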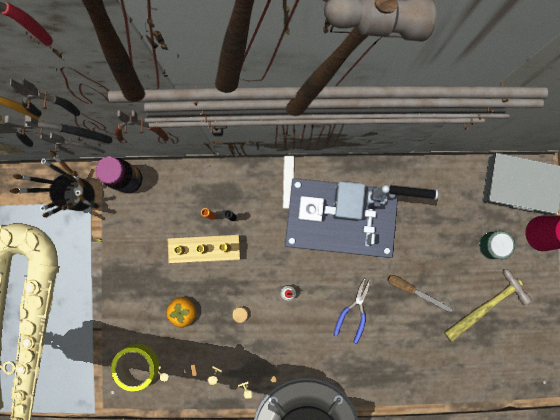

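View pics/a_wrist.png

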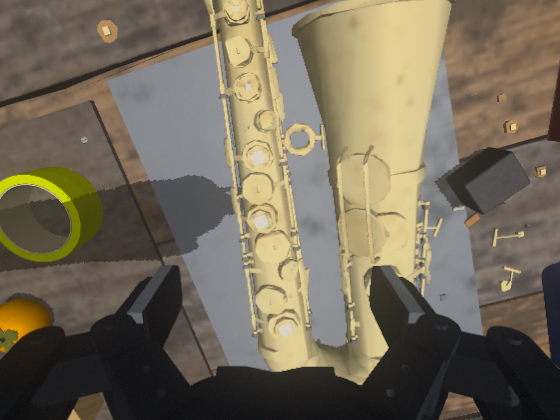

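```bash
python3 - <<'E'
from h import *
np.set_printoptions(precision=4,suppress=True)
W=np.array([560,420])
for c in ['scene','top']:
    d=np.load(f'/tmp/{c}_d.npy')
    for n in ['tube_long_center','tube_mid_center','tube_short_center','rack','fixture','socket_mouth','catch_tab','catch_hinge','lever_pivot','handle_bar']:
        for r in bot.landmark_of(c,n)[:3]:
            uv=np.array(r['xy'])*W; i=uv.round().astype(int); dd=d[min(i[1],419),min(i[0],559)]
            print(c,n,round(r['score'],2),uv.round(1),pt(c,uv,dd) if dd>0 else None)
E
```

```text
scene tube_long_center 0.86 [252.7 275.5] [0.4207 0.1801 0.0676]
scene tube_long_center 0.78 [215.6 271.6] [0.4982 0.2213 0.0591]
scene tube_mid_center 0.63 [235.9 283. ] [0.4129 0.2275 0.0728]
scene tube_short_center 0.48 [216.  303.1] [0.4132 0.2763 0.0473]
scene rack 0.87 [235.  311.6] [0.3941 0.2464 0.0234]
scene rack 0.44 [317.7 250.7] [ 0.4783 -0.0692  0.0149]
scene rack 0.24 [345.1 166.7] [ 0.6401 -0.3478  0.1448]
scene fixture 0.78 [317.8 249.4] [ 0.4873 -0.0786  0.0119]
scene socket_mouth 0.95 [291.4 240.8] [ 0.5072 -0.0053  0.0539]
scene catch_tab 0.57 [350.  220.2] [ 0.438  -0.1415  0.0914]
scene catch_hinge 0.83 [351.  239.4] [ 0.4287 -0.1383  0.0421]
scene lever_pivot 0.89 [323.7 223.9] [ 0.4892 -0.0999  0.0769]
scene lever_pivot 0.7 [350.4 219.1] [ 0.4371 -0.1417  0.0946]
scene handle_bar 0.79 [340.8 166.2] [ 0.5194 -0.1908  0.2046]
top tube_long_center 0.67 [225.8 246.9] [0.4241 0.1656 0.1257]
top tube_long_center 0.51 [209.3 214.6] [0.4947 0.2038 0.0963]
top tube_long_center 0.44 [233.6 212.3] [ 0.5066  0.1601 -0.0025]
top tube_mid_center 0.56 [200.  246.1] [0.4275 0.2287 0.0683]
top tube_short_center 0.4 [180.4 251.5] [0.4161 0.2693 0.0844]
top rack 0.56 [205.5 246.4] [0.4269 0.2185 0.0535]
top fixture 0.81 [343.  212.4] [ 0.4962 -0.0872  0.078 ]
top socket_mouth 0.69 [315.5 207. ] [ 0.5108 -0.0283  0.0576]
top catch_tab 0.55 [369.1 239.6] [ 0.4353 -0.1411  0.0899]
top catch_hinge 0.87 [366.8 235.6] [ 0.4451 -0.1418  0.0547]
top lever_pivot 0.65 [375.6 197.1] [ 0.5244 -0.1524  0.1219]
top handle_bar 0.78 [414.4 193.6] [ 0.5204 -0.2125  0.217 ]
```

```bash
python3 - <<'E'
from h import *
im=np.load('/tmp/top_i.npy')[150:275,150:450]; save(cv2.resize(im,None,fx=2.6,fy=2.6,interpolation=cv2.INTER_CUBIC),'pics/b_top.png')
im=np.load('/tmp/scene_i.npy')[140:340,180:400]; save(cv2.resize(im,None,fx=2.9,fy=2.9,interpolation=cv2.INTER_CUBIC),'pics/b_scene.png')
E
```

```text
(no output)
```

View pics/b_top.png

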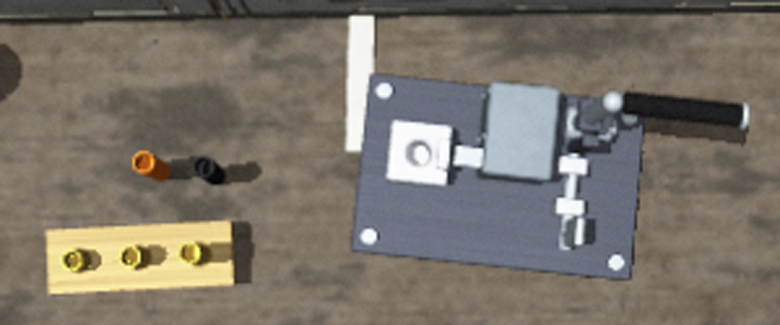

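View pics/b_scene.png

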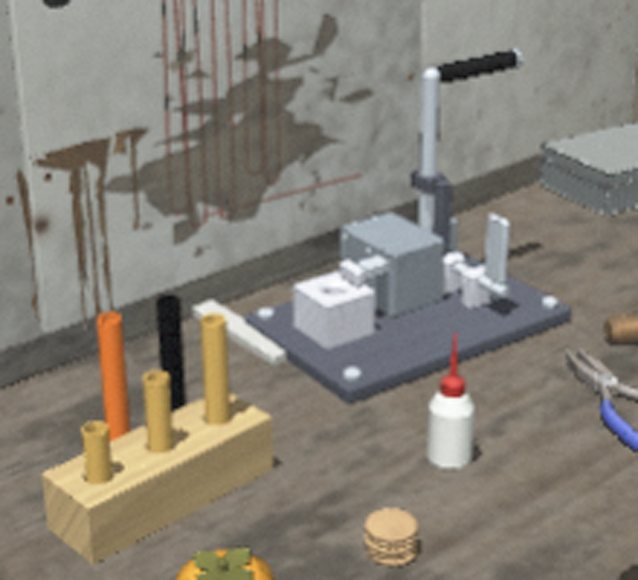

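Candidates for the long tube: the brass one in the rack's right hole, at scene (254,268) and top (223,247); the orange look-alike at scene (218,268); the black look-alike at scene (238,258); and the shorter brass tubes at scene (235,283) and (213,300). I choose the brass one in the right hole, since it stands tallest in the rack. Next I work out a move to a closer wrist view.

```bash
cat > plan.py <<'E'
from h import *
import sys
def Rdown(yaw_deg, tilt=0):
    a=np.radians(yaw_deg); x=np.array([np.cos(a),np.sin(a),0]); z=np.array([0,0,-1.]); return np.column_stack([x,np.cross(z,x),z])
def rows(pos,yaw,n,rot=None,start=None):
    """straight path from the current measured pose to the target in n rows; prints row values"""
    T=T_tool() if start is None else start
    R0=R.from_matrix(T[:3,:3]); R1=R.from_matrix(Rdown(yaw)) if rot is None else rot
    rv=(R0.inv()*R1).as_rotvec()/n; out=[]
    Rc=R0; step=(np.array(pos)-T[:3,3])/n
    for i in range(n):
        out.append([np.round(1000*Rc.inv().apply(step),1).tolist(),np.round(np.degrees(rv),2).tolist()])
        Rc=Rc*R.from_rotvec(rv)
    for o in out: print(o)
    E=np.eye(4);E[:3,:3]=R1.as_matrix();E[:3,3]=pos; return E
E
python3 - <<'E'
from plan import *
E=rows([.40,.44,.36],135,6); print(); rows([.43,.09,.34],93,8,start=E)
E
```

```text
[[-43.4, -23.4, -21.5], [-0.0, -0.0, 4.78]]
[[-45.2, -19.7, -21.5], [-0.0, -0.0, 4.78]]
[[-46.7, -15.9, -21.5], [-0.0, -0.0, 4.78]]
[[-47.8, -11.9, -21.5], [-0.0, -0.0, 4.78]]
[[-48.7, -7.9, -21.5], [-0.0, -0.0, 4.78]]
[[-49.1, -3.8, -21.5], [-0.0, -0.0, 4.78]]

[[-33.6, -28.3, 2.5], [0.0, 0.0, 5.25]]
[[-36.0, -25.1, 2.5], [0.0, 0.0, 5.25]]
[[-38.2, -21.7, 2.5], [0.0, 0.0, 5.25]]
[[-40.0, -18.1, 2.5], [0.0, 0.0, 5.25]]
[[-41.5, -14.4, 2.5], [0.0, 0.0, 5.25]]
[[-42.6, -10.5, 2.5], [0.0, 0.0, 5.25]]
[[-43.4, -6.6, 2.5], [0.0, 0.0, 5.25]]
[[-43.8, -2.6, 2.5], [0.0, 0.0, 5.25]]
```

```bash
python3 -m jog '[[[-43,-23,-22],[0,0,5],-1],[[-45,-20,-22],[0,0,5],-1],[[-47,-16,-22],[0,0,5],-1],[[-48,-12,-22],[0,0,5],-1],[[-49,-8,-22],[0,0,5],-1],[[-49,-4,-22],[0,0,5],-1]]' && python3 -m jog '[[[-34,-28,2],[0,0,5],-1],[[-36,-25,2],[0,0,5],-1],[[-38,-22,2],[0,0,5],-1],[[-40,-18,2],[0,0,5],-1],[[-41,-14,2],[0,0,5],-1],[[-43,-10,2],[0,0,5],-1],[[-43,-7,2],[0,0,5],-1],[[-44,-3,2],[0,0,5],-1],[[0,0,0],[0,0,0],-1]]'
cat > look.py <<'E'
from plan import *
np.set_printoptions(precision=4,suppress=True)
def look(tag,cam='wrist'):
    T=T_tool(); im,d=bot.read_camera(cam); save(im,f'pics/{tag}.png'); np.savez(f'/tmp/{tag}.npz',T=T,im=im,d=d); return T,im,d
def marks(cam,d,T,names,k=2):
    for n in names:
        for r in bot.landmark_of(cam,n)[:k]:
            uv=np.array(r['xy'])*[560,420]; i=uv.round().astype(int); dd=d[min(i[1],419),min(i[0],559)]
            print(n,round(r['score'],2),uv.round(1),pt(cam,uv,dd,T) if dd>0 else None)
E
python3 - <<'E'
from look import *
T,im,d=look('c1'); print(T)
marks('wrist',d,T,['tube_long_center','tube_mid_center','tube_short_center','rack'])
E
```

```text
t: 1.9
eef_pos: [0.3988, 0.4361, 0.3643]
tool_rot: [-0.0, 0.395, 0.919, 0.0]
contact_force: [0.1, -0.6, -0.8]
gripper_width: 0.997
t: 3.02
eef_pos: [0.4253, 0.0843, 0.3475]
tool_rot: [-0.0, 0.686, 0.727, 0.0]
contact_force: [0.1, 0.6, -0.3]
gripper_width: 0.999
[[-0.0575  0.9983  0.0004  0.4253]
 [ 0.9983  0.0575  0.0008  0.0843]
 [ 0.0008  0.0004 -1.      0.3475]
 [ 0.      0.      0.      1.    ]]
tube_long_center 0.97 [338.7  71. ] [0.4926 0.2053 0.0706]
tube_long_center 0.56 [335.3 110.1] [0.4868 0.1604 0.1087]
tube_mid_center 0.57 [280.2  54.1] [0.4214 0.2163 0.0948]
tube_short_center 0.68 [282.5   4.6] [0.4209 0.269  0.0789]
rack 0.69 [282.7  53.6] [0.4241 0.2176 0.0903]
```

View pics/c1.png

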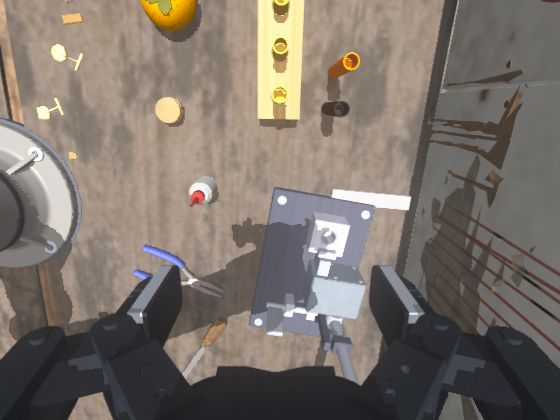

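The wrist view shows the brass tube tops at (280,95), (280,47) and (281,4), with orange at (351,62) and black at (341,108). The socket is at (328,236). Now I measure these from depth.

```bash
python3 - <<'E'
from look import *
z=np.load('/tmp/c1.npz'); T,im,d=z['T'],z['im'],z['d']
save(cv2.resize(im[40:260,230:400],None,fx=3.2,fy=2.7,interpolation=cv2.INTER_CUBIC),'pics/c1crop.png')
# cloud
v,u=np.mgrid[0:420,0:560]
ci=bot.camera_info('wrist');K=np.array([[ci['fx'],0,ci['cx']],[0,ci['fy'],ci['cy']],[0,0,1.]])
p=cv2.undistortPoints(np.stack([u,v],-1).reshape(-1,1,2).astype(float),K,np.array([ci['k1'],0,0,0.]))[:,0]
P=np.column_stack([p[:,0],-p[:,1],-np.ones(len(p))])*d.reshape(-1,1)
M=wfc('wrist',T); P=(P@M[:3,:3].T+M[:3,3]).reshape(420,560,3); np.save('/tmp/P1.npy',P)
def reg(x0,x1,y0,y1,z0,z1):
    m=(P[...,0]>x0)&(P[...,0]<x1)&(P[...,1]>y0)&(P[...,1]<y1)&(P[...,2]>z0)&(P[...,2]<z1)&(d>0); return P[m],m
for y0,y1,z0,z1 in [(.14,.19,.115,.135),(.19,.24,.09,.105),(.245,.29,.073,.085)]:
    q,m=reg(.38,.46,y0,y1,z0,z1)
    if len(q): 
        (c,r)=cv2.minEnclosingCircle(q[:,:2].astype(np.float32)); print('tube',len(q),q.mean(0),c,r)
for nm,b in dict(black=(.47,.53,.13,.185,.08,.16),orange=(.47,.53,.185,.24,.08,.16)).items():
    q,m=reg(*b); 
    if len(q): print(nm,len(q),q.min(0),q.max(0))
q,m=reg(.38,.47,.12,.30,.038,.05); print('rack top',len(q),cv2.minAreaRect(q[:,:2].astype(np.float32)))
q,m=reg(.38,.62,-.3,.08,.010,.021); print('plate',len(q),q.min(0),q.max(0),cv2.minAreaRect(q[:,:2].astype(np.float32)))
q,m=reg(.46,.56,-.06,.03,.05,.06); print('socket',len(q),cv2.minAreaRect(q[:,:2].astype(np.float32)), q.mean(0))
E
```

```text
tube 78 [0.423  0.1739 0.124 ] (0.42309466004371643, 0.17306222021579742) 0.008978976868093014
tube 114 [0.4211 0.2254 0.0967] (0.4208337664604187, 0.22511683404445648) 0.009116823785007
tube 55 [0.4191 0.2703 0.0782] (0.41901451349258423, 0.27361249923706055) 0.007930596359074116
black 221 [0.4849 0.1535 0.08  ] [0.502  0.1707 0.111 ]
orange 275 [0.4893 0.203  0.0801] [0.5069 0.2208 0.1123]
rack top 4493 ((0.42157265543937683, 0.21436575055122375), (0.05504228547215462, 0.1387692540884018), 2.2868902683258057)
plate 8227 [ 0.394  -0.2203  0.01  ] [0.6145 0.0428 0.021 ] ((0.5038660764694214, -0.08276896178722382), (0.27107200026512146, 0.18953979015350342), 82.97801971435547)
socket 930 ((0.506176233291626, -0.0249619297683239), (0.06617796421051025, 0.05053366720676422), 82.84072875976562) [ 0.5069 -0.0147  0.0543]
```

View pics/c1crop.png

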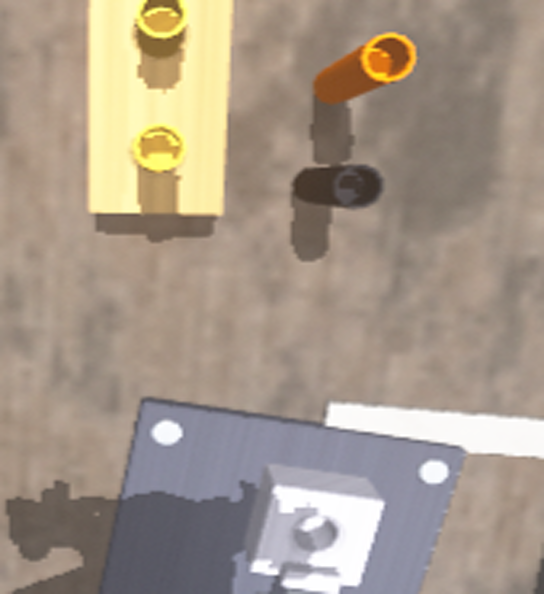

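```bash
python3 -m jog '[[[22,-2,40],[0,0,0],0],[[30,-2,50],[0,0,0],0],[[37,-2,57],[0,0,0],0],[[0,0,10],[0,0,0],0],[[0,0,0],[0,0,0],0]]' 40
python3 - <<'E'
from look import *
T,im,d=look('c2'); print(T)
E
```

```text
t: 3.9
eef_pos: [0.4136, 0.1732, 0.1946]
tool_rot: [0.0, 0.684, 0.73, -0.001]
contact_force: [0.5, 0.7, 0.5]
gripper_width: 0.503
[[-0.0653  0.9979 -0.0011  0.4136]
 [ 0.9979  0.0653 -0.0015  0.1732]
 [-0.0014 -0.0012 -1.      0.1946]
 [ 0.      0.      0.      1.    ]]
```

View pics/c2.png

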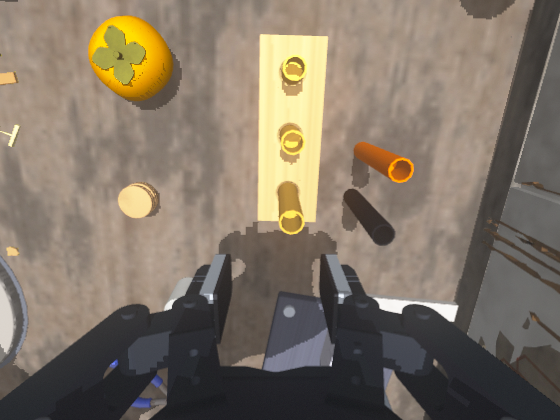

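The long tube's top is at (291,221), between but right of the fingers, whose centre is at about x=276. It needs roughly a 9 mm shift in +x. I re-measure it.

```bash
cat >> look.py <<'E'
def cloud(d,T,cam='wrist'):
    v,u=np.mgrid[0:420,0:560]; ci=bot.camera_info(cam);K=np.array([[ci['fx'],0,ci['cx']],[0,ci['fy'],ci['cy']],[0,0,1.]])
    p=cv2.undistortPoints(np.stack([u,v],-1).reshape(-1,1,2).astype(float),K,np.array([ci['k1'],0,0,0.]))[:,0]
    P=np.column_stack([p[:,0],-p[:,1],-np.ones(len(p))])*d.reshape(-1,1)
    M=wfc(cam,T); return (P@M[:3,:3].T+M[:3,3]).reshape(420,560,3)
def reg(P,d,x0,x1,y0,y1,z0,z1):
    m=(P[...,0]>x0)&(P[...,0]<x1)&(P[...,1]>y0)&(P[...,1]<y1)&(P[...,2]>z0)&(P[...,2]<z1)&(d>0); return P[m],m
E
python3 - <<'E'
from look import *
z=np.load('/tmp/c2.npz'); T,im,d=z['T'],z['im'],z['d']
P=cloud(d,T)
for y0,y1,z0,z1 in [(.15,.20,.121,.135),(.20,.25,.095,.105)]:
    q,m=reg(P,d,.39,.46,y0,y1,z0,z1)
    if len(q): print(len(q),q.mean(0),cv2.minEnclosingCircle(q[:,:2].astype(np.float32)))
rows([.4232,.1735,.085],93,3)
E
```

```text
229 [0.4227 0.1734 0.1239] ((0.4228070080280304, 0.173289492726326), 0.009219803847372532)
167 [0.4211 0.2251 0.0983] ((0.4209202229976654, 0.22519148886203766), 0.008901040069758892)
[[-0.1, 2.9, 36.9], [0.01, 0.0, 0.23]]
[[-0.1, 2.9, 36.8], [0.01, 0.0, 0.23]]
[[-0.0, 2.9, 36.8], [0.01, 0.0, 0.23]]
```

```bash
python3 -m jog '[[[0,9,25],[0,0,1],0],[[0,0,25],[0,0,0],0],[[0,0,30],[0,0,0],0],[[0,0,30],[0,0,0],0],[[0,0,0],[0,0,0],0]]' 40
python3 - <<'E'
from look import *
T,im,d=look('c3'); print(T,bot.get_obs()['contact_force'])
E
```

```text
t: 4.58
eef_pos: [0.4229, 0.1731, 0.085]
tool_rot: [-0.0, 0.691, 0.723, -0.001]
contact_force: [0.0, 0.9, 0.4]
gripper_width: 0.499
[[-0.0457  0.999  -0.0009  0.4229]
 [ 0.999   0.0457 -0.0007  0.1731]
 [-0.0007 -0.001  -1.      0.085 ]
 [ 0.      0.      0.      1.    ]] [0.1354 0.2918 0.4007]
```

View pics/c3.png

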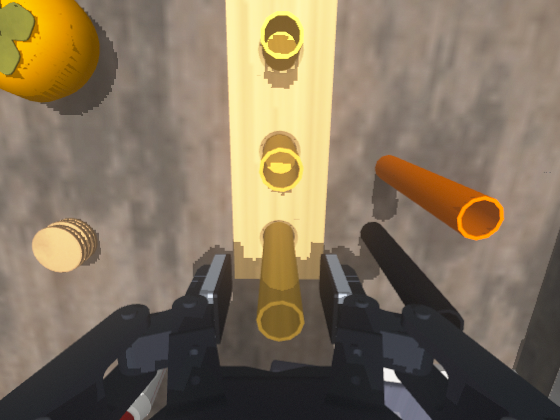

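The brass tube's top at (280,321) sits centred between the fingers, and the black look-alike is clear of the right finger. I close and lift.

```bash
python3 -m jog '[[[0,0,0],[0,0,0],1],[[0,0,0],[0,0,0],1],[[0,0,0],[0,0,0],1],[[0,0,0],[0,0,0],1]]' 40; python3 -m jog '[[[0,0,-8],[0,0,0],1],[[0,0,-25],[0,0,0],1],[[0,0,-35],[0,0,0],1],[[0,0,-35],[0,0,0],1],[[0,0,0],[0,0,0],1]]' 40
python3 - <<'E'
from look import *
T,im,d=look('c4'); print(T,bot.get_obs()['contact_force'])
im,d=bot.read_camera('scene'); save(im,'pics/c4s.png')
E
```

```text
t: 5.12
eef_pos: [0.4241, 0.1745, 0.0865]
tool_rot: [0.0, 0.69, 0.723, 0.002]
contact_force: [-0.4, -1.4, 7.6]
gripper_width: 0.197
t: 5.75
eef_pos: [0.4244, 0.1747, 0.1908]
tool_rot: [0.0, 0.69, 0.723, 0.003]
contact_force: [0.4, -0.6, -1.1]
gripper_width: 0.197
[[-0.0468  0.9989  0.0045  0.4244]
 [ 0.9989  0.0468  0.0039  0.1747]
 [ 0.0037  0.0047 -1.      0.1908]
 [ 0.      0.      0.      1.    ]] [ 0.162   0.3544 -0.0804]
```

View pics/c4.png

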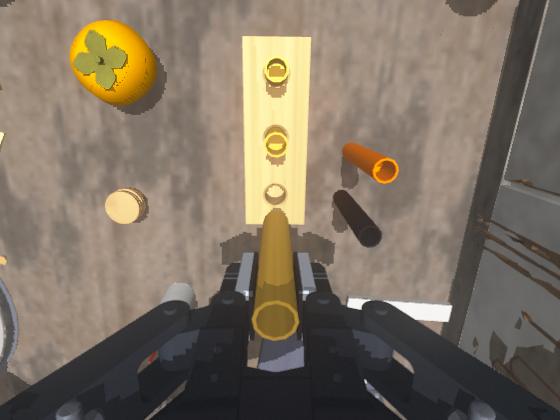

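View pics/c4s.png

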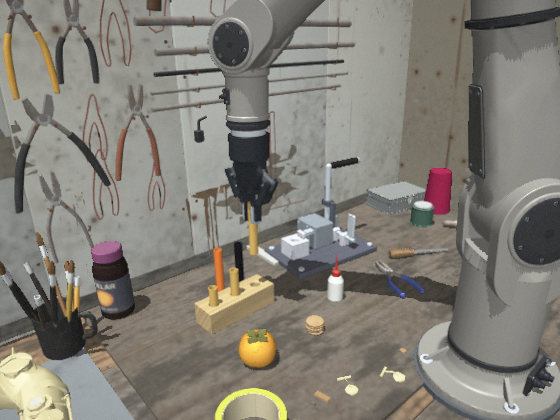

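The tube is gripped and lifted clear, and its hole at (275,193) is empty. I now move right of the socket to look at it with the wrist camera.

```bash
python3 - <<'E'
from look import *
E=rows([.44,-.11,.26],83,7)
E
```

```text
[[-40.6, 0.6, -10.3], [0.0, -0.01, 1.39]]
[[-40.6, 1.6, -10.3], [0.0, -0.01, 1.39]]
[[-40.5, 2.5, -10.3], [0.0, -0.01, 1.39]]
[[-40.5, 3.5, -10.3], [0.0, -0.01, 1.39]]
[[-40.4, 4.5, -10.3], [0.0, -0.01, 1.39]]
[[-40.3, 5.5, -10.3], [0.0, -0.01, 1.39]]
[[-40.1, 6.4, -10.3], [0.0, -0.01, 1.39]]
```

```bash
python3 -m jog '[[[-20,0,-15],[0,0,1.4],1],[[-40,1,-15],[0,0,1.4],1],[[-40,2,-15],[0,0,1.4],1],[[-40,3,-10],[0,0,1.4],1],[[-40,4,-5],[0,0,1.4],1],[[-40,5,-5],[0,0,1.4],1],[[-40,6,-5],[0,0,1.4],1],[[-20,3,0],[0,0,0],1],[[0,0,0],[0,0,0],1],[[0,0,0],[0,0,0],1]]'
python3 - <<'E'
from look import *
T,im,d=look('c5'); print(T)
marks('wrist',d,T,['socket_mouth','catch_tab','catch_hinge','lever_pivot','handle_bar','tube_long_center'])
P=cloud(d,T)
q,m=reg(P,d,.46,.56,-.045,.03,.05,.06); print('socket',len(q),cv2.minAreaRect(q[:,:2].astype(np.float32)), q.mean(0))
E
```

```text
t: 7.1
eef_pos: [0.4353, -0.1069, 0.2576]
tool_rot: [-0.0, 0.75, 0.662, -0.0]
contact_force: [0.6, -0.5, 0.4]
gripper_width: 0.2
[[ 0.1242  0.9923 -0.0011  0.4353]
 [ 0.9923 -0.1242  0.0003 -0.1069]
 [ 0.0002 -0.0011 -1.      0.2576]
 [ 0.      0.      0.      1.    ]]
socket_mouth 0.61 [337.5  82.3] [ 0.5133 -0.0149  0.0198]
socket_mouth 0.49 [273.5 256.6] [ 0.4334 -0.0984  0.2602]
catch_tab 0.71 [279.4 224.2] [ 0.4366 -0.0999  0.2132]
catch_hinge 0.65 [284.1 209. ] [ 0.4386 -0.142   0.0523]
lever_pivot 0.61 [365.4 214. ] [ 0.524  -0.1517  0.0727]
handle_bar 0.68 [420.3 349.3] [ 0.4746 -0.0998  0.3259]
handle_bar 0.34 [273.1 254.4] [ 0.4331 -0.0991  0.2563]
tube_long_center 0.73 [274.9 252.5] [ 0.434  -0.0989  0.2549]
socket 2064 ((0.5070251822471619, -0.01737498678267002), (0.04890095442533493, 0.0504237599670887), 82.86785888671875) [ 0.5071 -0.0141  0.0543]
```

View pics/c5.png

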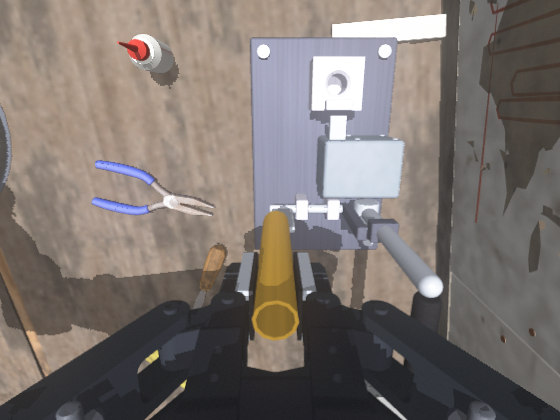

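```bash
python3 - <<'E'
from look import *
z=np.load('/tmp/c5.npz'); T,im,d=z['T'],z['im'],z['d']
P=cloud(d,T)
save(cv2.resize(im[40:130,290:390],None,fx=6,fy=6,interpolation=cv2.INTER_CUBIC),'pics/c5crop.png')
q,m=reg(P,d,.46,.56,-.045,.02,.0535,.0565)
c0=np.array([.507,-.0174]); a=np.radians(82.87-90); F=np.array([[np.cos(a),-np.sin(a)],[np.sin(a),np.cos(a)]])
l=(q[:,:2]-c0)@F
# hole boundary: nearest top-surface point per direction
th=np.arctan2(l[:,1],l[:,0]); r=np.hypot(*l.T)
B=[]
for t in np.arange(-np.pi,np.pi,np.pi/18):
    s=(np.abs(th-t)<np.pi/36)
    if s.sum(): i=np.where(s)[0][r[s].argmin()]; B.append(l[i])
B=np.array(B); print((B*1000).round(1).tolist())
A=np.column_stack([2*B,np.ones(len(B))]); s=np.linalg.lstsq(A,(B**2).sum(1),rcond=None)[0]; print('centre local',s[:2]*1000,'r',np.sqrt(s[2]+s[:2]@s[:2])*1000,'world',c0+F@s[:2])
# tube in hand, tool frame
Ti=np.linalg.inv(T); Q=P@Ti[:3,:3].T+Ti[:3,3]
hsv=cv2.cvtColor(im,cv2.COLOR_RGB2HSV)
mb=(hsv[...,0]>15)&(hsv[...,0]<32)&(hsv[...,1]>150)&(np.abs(Q[...,0])<.03)&(np.abs(Q[...,1])<.02)&(Q[...,2]>-.06)&(Q[...,2]<.09)
print(mb.sum(),Q[mb].min(0),Q[mb].max(0))
for z0 in np.arange(-.045,.075,.01):
    s=mb&(Q[...,2]>z0)&(Q[...,2]<z0+.01)
    if s.sum()>10: print(round(z0,3),s.sum(),Q[s][:,:2].min(0)*1000,Q[s][:,:2].max(0)*1000)
E
```

```text
[[-12.6, -0.5], [-12.5, -2.4], [-11.5, -3.3], [-11.3, -6.1], [-9.3, -9.0], [-7.1, -9.9], [-6.1, -10.9], [-4.9, -11.8], [-2.1, -12.8], [-0.9, -11.8], [3.2, -11.8], [5.0, -11.9], [6.0, -10.9], [7.1, -9.9], [10.6, -8.1], [10.5, -6.2], [11.6, -3.3], [12.4, -1.5], [12.2, 0.4], [12.3, 1.4], [12.0, 4.1], [10.6, 6.8], [8.9, 7.9], [8.6, 8.7], [5.9, 9.8], [4.7, 11.6], [1.5, 12.4], [0.5, 12.4], [-2.2, 11.6], [-4.1, 10.7], [-6.1, 9.7], [-8.1, 8.8], [-9.0, 8.8], [-11.0, 6.0], [-11.9, 4.1], [-12.9, 1.3]]
centre local [-0.0639 -0.2664] r 12.38283478091362 world [ 0.5069 -0.0177]
3618 [-0.0101 -0.011  -0.0395] [0.0083 0.0065 0.0454]
-0.045 795 [-10.0607 -10.951 ] [8.2439 6.523 ]
-0.035 1086 [ -9.996 -10.549] [8.3381 5.9579]
-0.025 687 [ -9.6002 -10.436 ] [8.2817 5.8068]
-0.015 344 [  1.2709 -10.3047] [8.3371 5.5808]
-0.005 272 [  1.4529 -10.1991] [8.0583 5.4834]
0.005 191 [  1.8364 -10.0028] [8.1558 4.8304]
0.015 140 [ 3.1869 -9.4742] [7.9851 1.9861]
0.025 79 [ 2.6353 -9.6098] [ 7.8789 -0.577 ]
0.035 23 [ 5.0507 -7.6726] [ 7.2933 -1.6849]
```

View pics/c5crop.png

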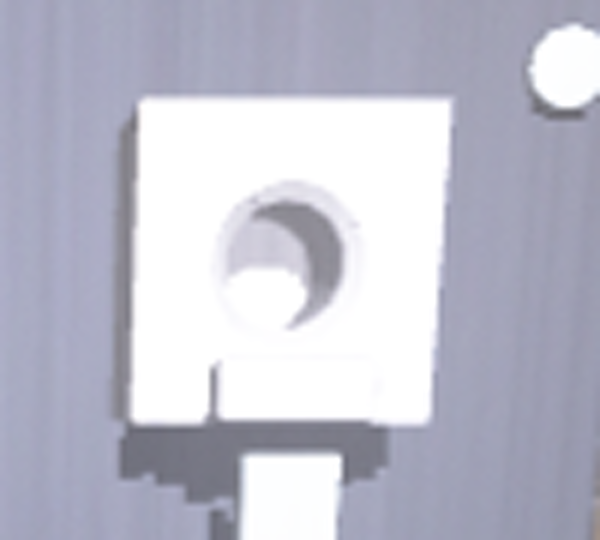

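Wrist view: socket hole at (338,83), measured at (0.5069,-0.0177). The held tube reads about -2.2 mm in tool y, and the earlier readings agree, so I take it as a camera offset. I align by the tube's and socket's positions relative to each other.

```bash
python3 -m jog '[[[25,15,10],[0,0,0],1],[[35,23,20],[0,0,0],1],[[38,24,30],[0,0,0],1],[[0,0,30],[0,0,0],1],[[0,0,15],[0,0,0],1],[[0,0,0],[0,0,0],1],[[0,0,0],[0,0,0],1]]'
python3 - <<'E'
from look import *
T,im,d=look('c6'); print(T,bot.get_obs()['contact_force'])
save(cv2.resize(im[150:330,200:360],None,fx=4,fy=3.3,interpolation=cv2.INTER_CUBIC),'pics/c6crop.png')
im,d=bot.read_camera('scene'); save(cv2.resize(im[150:290,240:400],None,fx=4,fy=4,interpolation=cv2.INTER_CUBIC),'pics/c6s.png')
E
```

```text
t: 8.32
eef_pos: [0.5101, -0.0182, 0.154]
tool_rot: [0.0, 0.75, 0.661, 0.001]
contact_force: [0.0, 0.1, 0.9]
gripper_width: 0.2
[[ 0.125   0.9921  0.0017  0.5101]
 [ 0.9922 -0.125   0.0004 -0.0182]
 [ 0.0007  0.0016 -1.      0.154 ]
 [ 0.      0.      0.      1.    ]] [-0.3101  0.2625 -0.643 ]
```

View pics/c6.png

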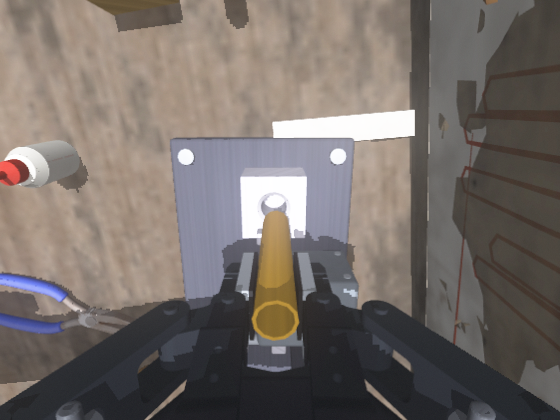

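View pics/c6s.png

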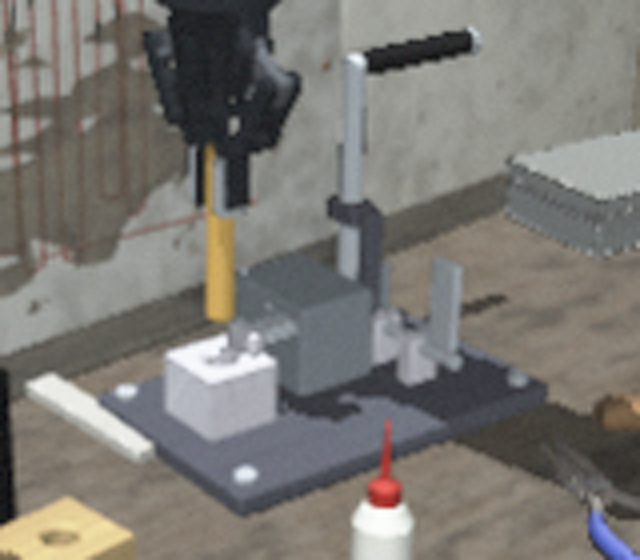

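View pics/c6crop.png

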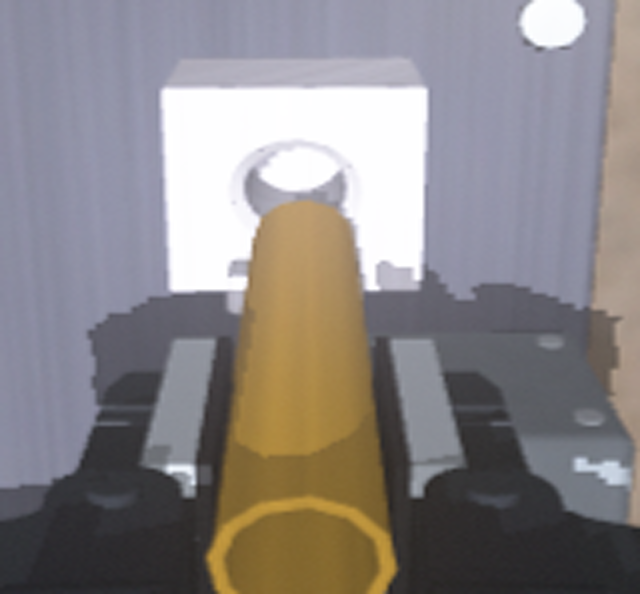

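```bash
cat > ov.py <<'E'
from look import *
def ring(c,Rm,r,n=60):
    t=np.linspace(0,2*np.pi,n); return c+np.outer(np.cos(t)*r,Rm[:,0])+np.outer(np.sin(t)*r,Rm[:,1])
def draw(im,pts,T,col):
    uv=np.array([proj('wrist',p,T) for p in pts]); cv2.polylines(im,[(uv*16).round().astype(int).reshape(-1,1,2)],False,col,1,cv2.LINE_AA,4)
E
python3 - <<'E'
from ov import *
z=np.load('/tmp/c6.npz'); T,im,d=z['T'],z['im'].copy(),z['d']
P=cloud(d,T)
q,m=reg(P,d,.46,.56,-.02,.02,.0535,.0565); print('block pts',len(q),q.mean(0),cv2.minAreaRect(q[:,:2].astype(np.float32)))
Rt=T[:3,:3]
for zz in (-.0385,.0715): draw(im,ring((T@np.array([-.00085,-.0022,zz,1]))[:3],Rt,.009),T,(255,0,0))
I=np.eye(3); draw(im,ring(np.array([.5069,-.0177,.055]),I,.01325),T,(0,0,255))
draw(im,ring(np.array([.5069,-.0177,.055]),I,.001),T,(0,0,255))
save(cv2.resize(im[170:350,200:360],None,fx=4.5,fy=3.3,interpolation=cv2.INTER_CUBIC),'pics/c6ov.png')
E
```

```text
block pts 1686 [ 0.5075 -0.004   0.0546] ((0.5081619024276733, -0.00728183425962925), (0.03045039437711239, 0.050220515578985214), 84.21134185791016)
```

View pics/c6ov.png

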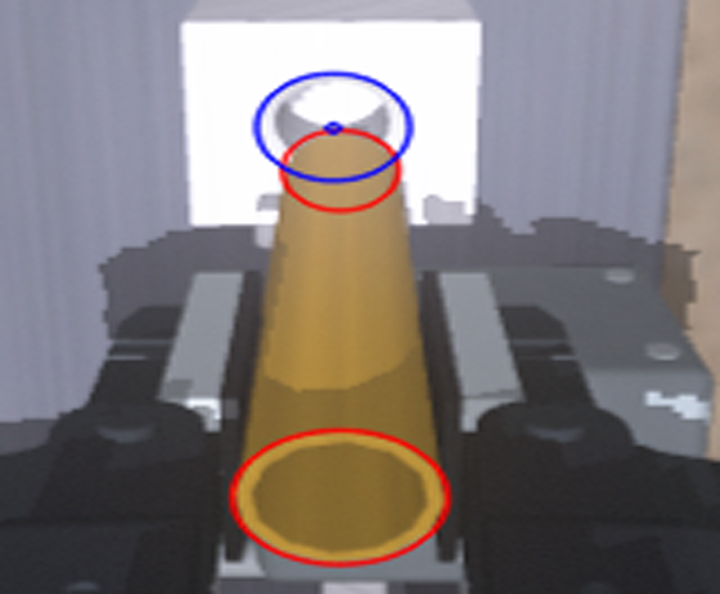

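The overlay fits the held tube well. The tube axis is about 0.9 mm off in +x and 1.0 mm off in -y from the hole, so I correct that and descend.

```bash
python3 -m jog '[[[0.9,-1,8],[0,0,0],1],[[0,0,9],[0,0,0],1],[[0,0,6],[0,0,0],1],[[0,0,0],[0,0,0],1]]'
python3 - <<'E'
from ov import *
T,im,d=look('c7'); print(T,bot.get_obs()['contact_force'])
print('tube axis-socket mm',(1000*((T@np.array([-.00085,-.0022,0.07,1]))[:2]-[.5069,-.0177])))
save(cv2.resize(im[170:350,200:360],None,fx=4.5,fy=3.3,interpolation=cv2.INTER_CUBIC),'pics/c7c.png')
E
```

```text
t: 8.93
eef_pos: [0.5082, -0.0167, 0.1292]
tool_rot: [-0.0, 0.75, 0.662, -0.001]
contact_force: [-0.3, 0.2, -0.5]
gripper_width: 0.202
[[ 0.124   0.9923 -0.0013  0.5082]
 [ 0.9923 -0.124  -0.0004 -0.0167]
 [-0.0005 -0.0013 -1.      0.1292]
 [ 0.      0.      0.      1.    ]] [-0.3024 -0.4597  0.2091]
tube axis-socket mm [-1.0416  0.3741]
```

View pics/c7c.png

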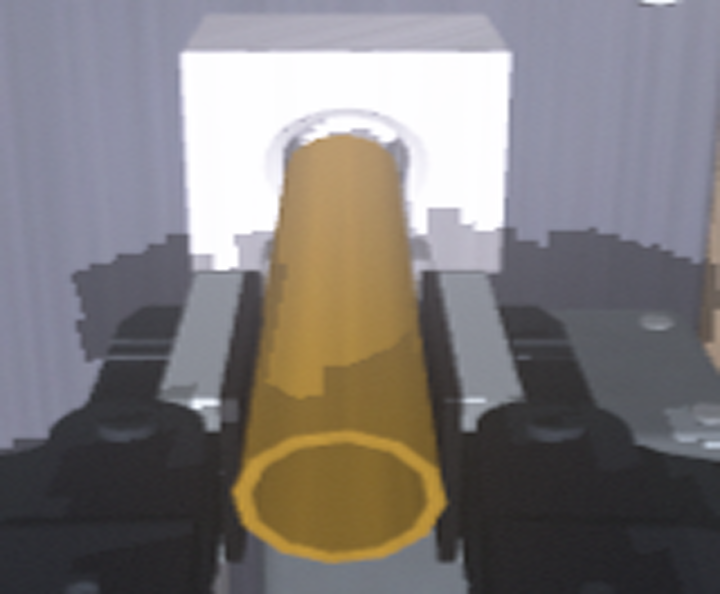

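```bash
python3 -m jog '[[[-0.2,0.7,4],[0,0,0],1],[[0,0,5],[0,0,0],1],[[0,0,5],[0,0,0],1],[[0,0,0],[0,0,0],1]]' 
python3 -c "
from look import *
o=bot.get_obs();print(o['eef_pos'],o['contact_force'],o['torque'])"
```

```text
t: 9.48
eef_pos: [0.509, -0.017, 0.1154]
tool_rot: [-0.0, 0.75, 0.662, -0.0]
contact_force: [-0.3, -0.5, 0.3]
gripper_width: 0.199
[ 0.509  -0.017   0.1154] [-0.2576 -0.4552  0.3449] [-0.0043 -0.0051  0.0721]
```

Inside the hole with no force. I continue to 1.5–2 mm above the expected bottom.

```bash
python3 -m jog '[[[0,0,6],[0,0,0],1],[[0,0,6],[0,0,0],1],[[0,0,6],[0,0,0],1],[[0,0,4],[0,0,0],1],[[0,0,0],[0,0,0],1]]' 
python3 -c "
from look import *
o=bot.get_obs();print(o['eef_pos'],o['contact_force'],o['torque'])"
```

```text
t: 10.1
eef_pos: [0.5092, -0.017, 0.0935]
tool_rot: [-0.0, 0.75, 0.662, -0.0]
contact_force: [-0.1, -0.7, -1.2]
gripper_width: 0.199
[ 0.5092 -0.017   0.0935] [-0.1423 -0.6567 -1.2391] [-0.024  -0.0094  0.0408]
```

```bash
python3 -m jog '[[[0,0,1.5],[0,0,0],1],[[0,0,0],[0,0,0],1]]';  python3 -m jog '[[[0,0,1],[0,0,0],1],[[0,0,0],[0,0,0],1]]'; python3 -m jog '[[[0,0,1],[0,0,0],1],[[0,0,0],[0,0,0],1]]'
```

```text
t: 10.35
eef_pos: [0.5094, -0.0169, 0.0924]
tool_rot: [-0.0, 0.75, 0.662, 0.0]
contact_force: [0.4, 0.2, -0.7]
gripper_width: 0.194
t: 10.6
eef_pos: [0.5096, -0.0169, 0.0916]
tool_rot: [0.0, 0.75, 0.662, 0.0]
contact_force: [-0.4, 0.5, 2.3]
gripper_width: 0.197
t: 10.85
eef_pos: [0.51, -0.017, 0.0915]
tool_rot: [0.0, 0.75, 0.662, 0.001]
contact_force: [-4.4, -0.2, 14.0]
gripper_width: 0.198
```

The tube has bottomed: TCP z is 0.0915 as predicted, with 14 N upward. I ease off, release and retract.

```bash
python3 -m jog '[[[0,-0.5,-1],[0,0,0],1],[[0,0,0],[0,0,0],0.2],[[0,0,0],[0,0,0],-0.1],[[0,0,0],[0,0,0],-0.1],[[0,0,0],[0,0,0],-0.1]]'; python3 -m jog '[[[0,0,-15],[0,0,0],-0.1],[[0,0,-30],[0,0,0],-0.1],[[0,0,-40],[0,0,0],-0.1],[[0,0,-40],[0,0,0],-0.1],[[0,0,-10],[0,0,0],-0.1],[[0,0,0],[0,0,0],-0.1]]'
python3 - <<'E'
from look import *
T,im,d=look('c8'); print(T)
im,d=bot.read_camera('scene'); save(cv2.resize(im[150:290,240:400],None,fx=4,fy=4,interpolation=cv2.INTER_CUBIC),'pics/c8s.png')
E
```

```text
t: 11.48
eef_pos: [0.5089, -0.0169, 0.0913]
tool_rot: [-0.0, 0.75, 0.662, -0.0]
contact_force: [-0.1, -0.8, -0.4]
gripper_width: 0.549
t: 12.22
eef_pos: [0.5091, -0.0167, 0.2271]
tool_rot: [0.0, 0.75, 0.662, 0.001]
contact_force: [0.0, -0.2, -0.8]
gripper_width: 0.55
[[ 0.1237  0.9923  0.0015  0.5091]
 [ 0.9923 -0.1237  0.0008 -0.0167]
 [ 0.001   0.0014 -1.      0.2271]
 [ 0.      0.      0.      1.    ]]
```

View pics/c8.png

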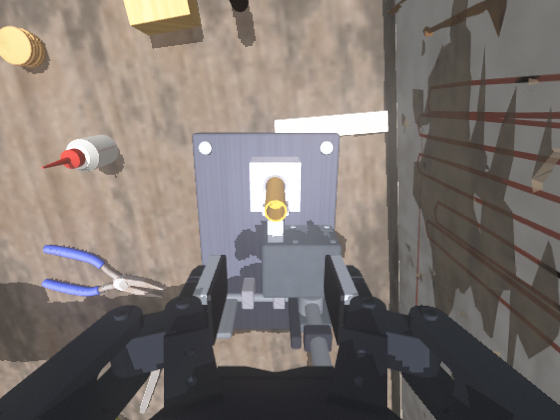

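View pics/c8s.png

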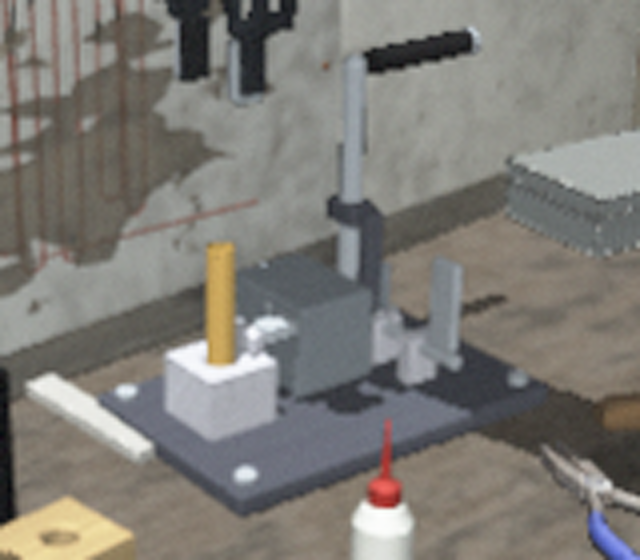

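The scene shows the long tube standing upright in the socket, and the wrist image agrees with its top at (275,211). Next I measure the tube's top height and locate the catch and handle.

```bash
python3 - <<'E'
from look import *
F=lambda q,c:None
a=np.radians(-7.13); Fm=np.array([[np.cos(a),-np.sin(a)],[np.sin(a),np.cos(a)]]); S=np.array([.5069,-.0177])
z=np.load('/tmp/c8.npz'); P=cloud(z['d'],z['T']); q,m=reg(P,z['d'],.48,.54,-.05,.02,.12,.14); print('tube top',len(q),q.mean(0),np.percentile(q[:,2],95),cv2.minEnclosingCircle(q[:,:2].astype(np.float32)))
for nm in ['c1','c5','c8','top']:
    if nm=='top':
        im,d=bot.read_camera('top'); T=None; P=cloud(d,T,'top')
    else:
        z=np.load(f'/tmp/{nm}.npz'); T,d=z['T'],z['d']; P=cloud(d,T)
    q,m=reg(P,d,.40,.475,-.18,-.10,.07,.112)
    if len(q):
        l=(q[:,:2]-S)@Fm; print(nm,'tab',len(q),'world',q.mean(0),'loc min',l.min(0)*1000,'max',l.max(0)*1000,'zmax',q[:,2].max())
    q,m=reg(P,d,.46,.58,-.30,-.14,.19,.225)
    if len(q)>10:
        l=(q[:,:2]-S)@Fm; print(nm,'bar',len(q),'world',q.mean(0),'loc min',l.min(0)*1000,'max',l.max(0)*1000,'zmax',q[:,2].max(), 'med',np.median(l,0)*1000)
E
```

```text
tube top 259 [ 0.5071 -0.0178  0.127 ] 0.13040401972447818 ((0.5071229338645935, -0.018294362351298332), 0.009234859608113766)
c1 tab 315 world [ 0.4356 -0.1438  0.0913] loc min [ -66.6101 -140.2141] max [ -42.609  -131.1629] zmax 0.10700220640196767
c5 tab 110 world [ 0.4445 -0.1447  0.0926] loc min [ -50.7831 -138.9623] max [ -42.69   -132.0133] zmax 0.10642318437052661
c5 bar 1764 world [ 0.5262 -0.1645  0.2114] loc min [  30.7038 -202.1847] max [  47.9248 -126.3446] zmax 0.21984966585896357 med [  36.6363 -142.8165]
c8 tab 392 world [ 0.4414 -0.1441  0.0917] loc min [ -57.6683 -139.5561] max [ -42.5829 -131.0952] zmax 0.10656876236591528
top tab 69 world [ 0.4372 -0.1436  0.097 ] loc min [ -65.1369 -139.4674] max [ -41.1298 -130.5955] zmax 0.11037468596127353
top bar 509 world [ 0.5257 -0.202   0.2173] loc min [  32.5194 -235.7078] max [  51.9059 -125.7646] zmax 0.2245250251163049 med [  41.3227 -180.6703]
```

The tube top reads 0.130 m, so the tube is fully down. The catch tab is at fixture-local x≈-54, y≈-135 from the socket, with its top at z 0.106. I go to its left side with the fingers shut.

```bash
python3 -m jog '[[[-15,-20,0],[0,0,0],1],[[-30,-20,0],[0,0,0],1],[[-32,-15,10],[0,0,0],1],[[-32,0,40],[0,0,0],1],[[0,0,40],[0,0,0],1],[[0,0,32],[0,0,0],1],[[0,0,0],[0,0,0],1]]'
python3 - <<'E'
from look import *
T,im,d=look('d1'); a=np.radians(-7.13); Fm=np.array([[np.cos(a),-np.sin(a)],[np.sin(a),np.cos(a)]]); print((T[:2,3]-[.5069,-.0177])@Fm*1000,T[2,3],bot.get_obs()['contact_force'])
im,d=bot.read_camera('scene'); save(cv2.resize(im[120:290,240:440],None,fx=4,fy=3.5,interpolation=cv2.INTER_CUBIC),'pics/d1s.png')
E
```

```text
t: 13.25
eef_pos: [0.4382, -0.1183, 0.102]
tool_rot: [-0.002, 0.75, 0.661, -0.003]
contact_force: [0.6, 0.4, -0.2]
gripper_width: -0.003
[ -55.7244 -108.3892] 0.10204859092829369 [-0.1102 -0.3903  0.2137]
```

View pics/d1s.png

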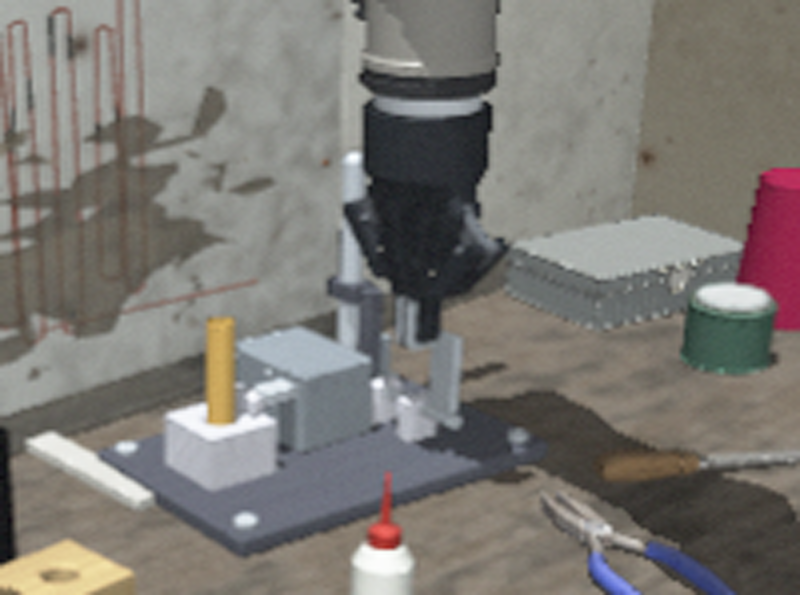

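View pics/d1.png

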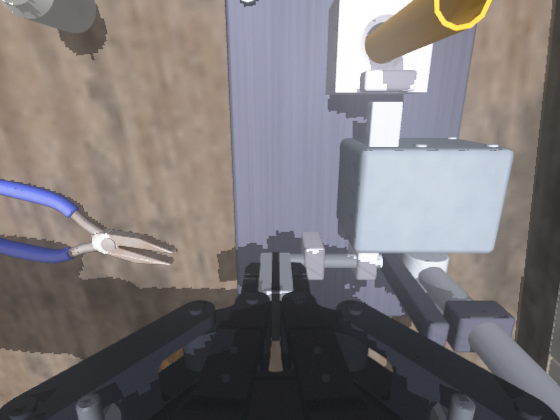

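The shut fingers, at (275,270) in the wrist view, are just left of the upright tab. I begin pushing along the arc.

```bash
python3 -m jog '[[[-3,2,17],[0,0,0],1],[[-9,0,0],[0,0,0],1],[[-8,0,1],[0,0,0],1],[[-8,0,1],[0,0,0],1],[[-8,0,2],[0,0,0],1],[[0,0,0],[0,0,0],1]]'
python3 - <<'E'
from look import *
T,im,d=look('d2'); a=np.radians(-7.13); Fm=np.array([[np.cos(a),-np.sin(a)],[np.sin(a),np.cos(a)]]); print((T[:2,3]-[.5069,-.0177])@Fm*1000,T[2,3],bot.get_obs()['contact_force'])
im,d=bot.read_camera('scene'); save(cv2.resize(im[120:290,240:440],None,fx=4,fy=3.5,interpolation=cv2.INTER_CUBIC),'pics/d2s.png')
E
```

```text
t: 14.1
eef_pos: [0.4381, -0.1551, 0.0834]
tool_rot: [0.0, 0.75, 0.661, -0.0]
contact_force: [-0.2, 0.4, -0.5]
gripper_width: -0.002
[ -51.2347 -144.8377] 0.08343786373286163 [ 0.5115  0.1225 -0.2469]
```

View pics/d2s.png

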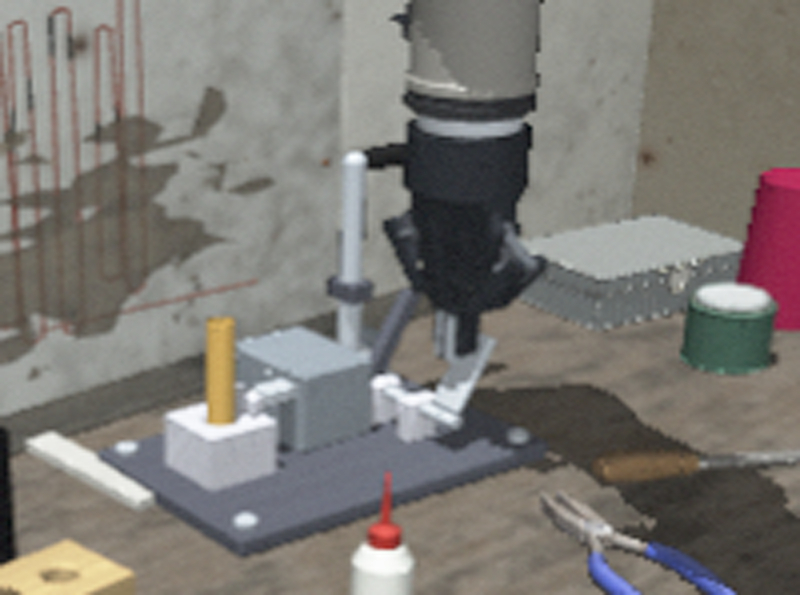

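The tab now leans right by roughly 30°. I continue the arc.

```bash
python3 -m jog '[[[-7,0,4],[0,0,0],1],[[-6,0,6],[0,0,0],1],[[-5,0,8],[0,0,0],1],[[-3,0,6],[0,0,0],1],[[-3,0,6],[0,0,0],1],[[-1,0,5],[0,0,0],1],[[0,0,0],[0,0,0],1]]'
python3 - <<'E'
from look import *
T,im,d=look('d3'); a=np.radians(-7.13); Fm=np.array([[np.cos(a),-np.sin(a)],[np.sin(a),np.cos(a)]]); print((T[:2,3]-[.5069,-.0177])@Fm*1000,T[2,3],bot.get_obs()['contact_force'])
im,d=bot.read_camera('scene'); save(cv2.resize(im[120:290,240:440],None,fx=4,fy=3.5,interpolation=cv2.INTER_CUBIC),'pics/d3s.png')
E
```

```text
t: 15.08
eef_pos: [0.4349, -0.1789, 0.048]
tool_rot: [-0.0, 0.75, 0.662, -0.0]
contact_force: [0.0, -0.1, 0.4]
gripper_width: 0.002
[ -51.4517 -168.9375] 0.04797839553629217 [-0.0024 -0.1954 -0.4556]
```

View pics/d3s.png

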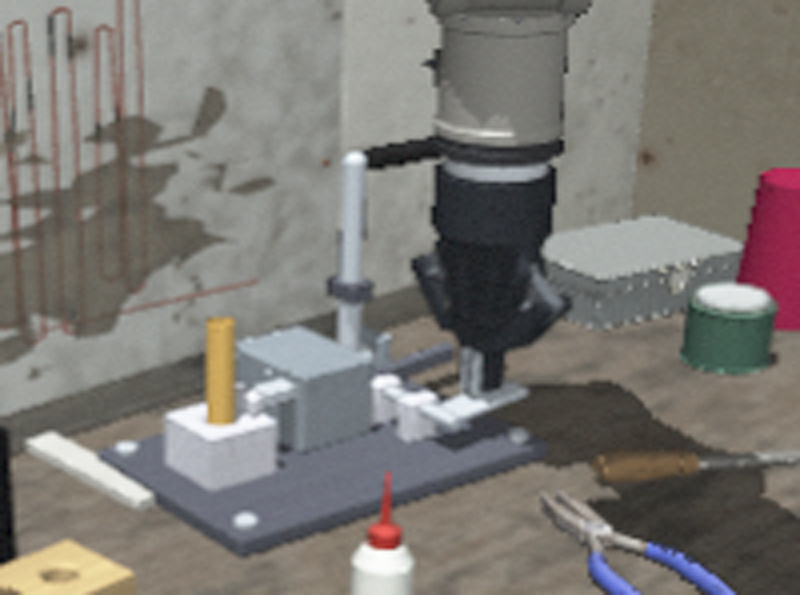

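Nearly flat. I press down in small steps until the stop is felt.

```bash
for i in 1; do python3 -m jog '[[[0,0,1.5],[0,0,0],1],[[0,0,0],[0,0,0],1]]'; python3 -m jog '[[[0,0,1.5],[0,0,0],1],[[0,0,0],[0,0,0],1]]'; done
```

```text
t: 15.42
eef_pos: [0.4354, -0.1789, 0.047]
tool_rot: [0.0, 0.75, 0.662, 0.0]
contact_force: [0.3, -0.6, -0.5]
gripper_width: -0.002
t: 15.68
eef_pos: [0.4354, -0.179, 0.0461]
tool_rot: [-0.0, 0.75, 0.662, 0.001]
contact_force: [-2.9, 1.5, 12.2]
gripper_width: -0.0
```

```bash
python3 -m jog '[[[0,0,0.6],[0,0,0],1],[[0,0,0],[0,0,0],1]]'; python3 -m jog '[[[0,0,-10],[0,0,0],1],[[0,0,-40],[0,0,0],1],[[0,-15,-50],[0,0,0],1],[[0,-15,-60],[0,0,0],0.5],[[0,0,-60],[0,0,0],0],[[0,0,0],[0,0,0],-0.1]]'
python3 - <<'E'
from look import *
T,im,d=look('d4'); a=np.radians(-7.13); Fm=np.array([[np.cos(a),-np.sin(a)],[np.sin(a),np.cos(a)]]); print((T[:2,3]-[.5069,-.0177])@Fm*1000,T[2,3],bot.get_obs()['contact_force'])
P=cloud(d,T); S=np.array([.5069,-.0177])
q,m=reg(P,d,.40,.475,-.26,-.14,.032,.075)
l=(q[:,:2]-S)@Fm*1000
for y in range(-210,-130,8):
    s=(l[:,1]>y)&(l[:,1]<y+8)&(l[:,0]<-45)
    if s.sum()>5: print(y,s.sum(),np.percentile(q[s,2],[10,50,90]),l[s,0].min(),l[s,0].max())
im,d=bot.read_camera('scene'); save(cv2.resize(im[120:290,240:440],None,fx=4,fy=3.5,interpolation=cv2.INTER_CUBIC),'pics/d4s.png')
E
```

```text
t: 15.92
eef_pos: [0.4355, -0.179, 0.0459]
tool_rot: [-0.0, 0.75, 0.662, 0.001]
contact_force: [-5.0, 2.7, 19.4]
gripper_width: 0.001
t: 16.68
eef_pos: [0.4079, -0.176, 0.2689]
tool_rot: [0.003, 0.75, 0.662, 0.004]
contact_force: [0.7, 0.0, -1.2]
gripper_width: 0.547
[ -78.5519 -169.4089] 0.26888280355753713 [-0.7944 -0.029  -0.38  ]
-202 96 [0.0464 0.0473 0.0483] -66.06412074714804 -45.040309629139806
-194 129 [0.046  0.047  0.0478] -66.15299970145664 -45.161239638852415
-186 132 [0.0453 0.0465 0.0474] -66.16439287363079 -45.30023161231341
-178 133 [0.0448 0.0459 0.0468] -66.22880362386995 -45.435447396846904
-170 133 [0.0439 0.0452 0.0463] -66.28836080763664 -45.61859564763034
-162 133 [0.0434 0.0446 0.0456] -66.33578725753405 -45.69860272602622
-154 132 [0.0431 0.0441 0.0451] -66.38709925915626 -45.876824982293044
-146 114 [0.0417 0.0432 0.0444] -68.60765843145131 -45.15998115970365
-138 155 [0.0409 0.0438 0.0453] -68.66939667760532 -45.07805284786854
```

View pics/d4s.png

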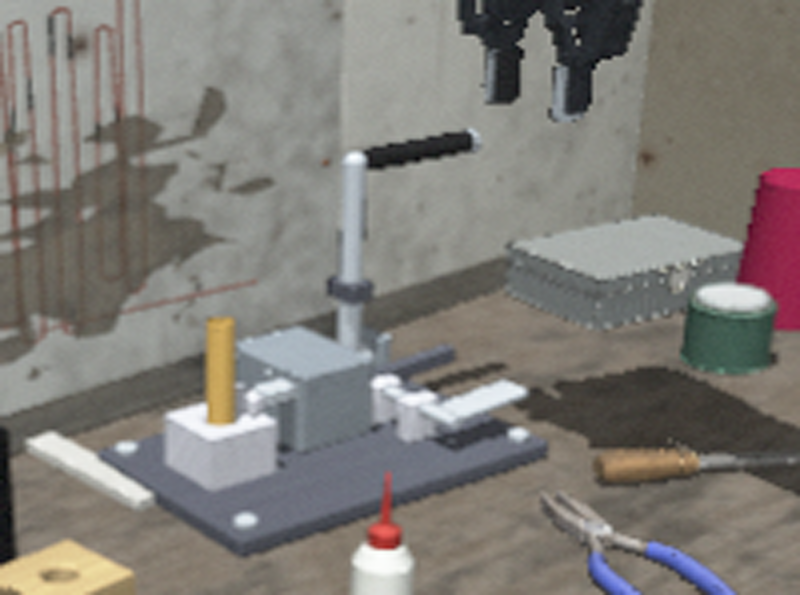

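View pics/d4.png

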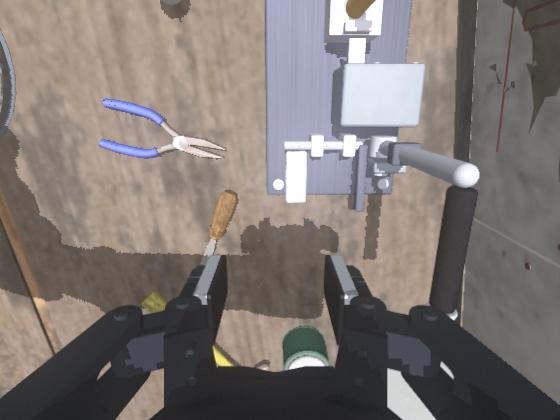

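The scene and wrist pictures show the catch flat to the right, and the depth slope of 0.067 gives an angle of about 1.50 rad. Next, the handle and the clearance to the wall.

```bash
python3 - <<'E'
from look import *
a=np.radians(-7.13); Fm=np.array([[np.cos(a),-np.sin(a)],[np.sin(a),np.cos(a)]]); S=np.array([.5069,-.0177])
z=np.load('/tmp/d4.npz'); T,d=z['T'],z['d']; P=cloud(d,T)
q,m=reg(P,d,.47,.58,-.30,-.12,.195,.23); l=(q[:,:2]-S)@Fm*1000
for y in range(-250,-110,10):
    s=(l[:,1]>y)&(l[:,1]<y+10)
    if s.sum()>5: print(y,s.sum(),l[s,0].min(),l[s,0].max(),q[s,2].max())
for cam in ['top','scene']:
    im,d=bot.read_camera(cam); P=cloud(d,None,cam)
    for z0 in (.1,.2,.3,.4,.5,.6,.7,.8):
        q,m=reg(P,d,.56,.9,-.35,-.08,z0,z0+.1)
        if len(q)>5: print(cam,z0,len(q),q[:,0].min(),np.percentile(q[:,0],[2,50]))
E
```

```text
-240 87 30.982170172324675 49.671630305578 0.22022630364957613
-230 347 30.626372127399865 48.3863385784757 0.21967759046125399
-220 369 30.51649589125865 47.85070409859539 0.22001736378379946
-210 384 30.498257184570924 47.951786725299655 0.22009863777890257
-200 395 30.648555990037714 47.70562520965763 0.22016164548186928
-190 407 30.205865322226767 48.037690310689115 0.2195004211759537
-180 429 30.499028434855482 47.82534324774009 0.22014242322658328
-170 453 30.120280982153954 47.95461470244063 0.22030842375435863
-160 475 30.471593436414516 48.1419860194008 0.22034142883135077
-150 488 30.699287383385006 48.35760690883533 0.21933678459364128
-140 572 31.293607531214636 45.83833898740559 0.21830374495851979
-130 203 33.1986634785439 45.05094434374884 0.21682191627559222
top 0.1 1216 0.6311315817291454 [0.6324 0.6367]
top 0.2 1598 0.6314843661939671 [0.6352 0.6371]
top 0.3 899 0.6067315119925664 [0.6174 0.636 ]
top 0.4 1723 0.6071081372422048 [0.6164 0.6215]
top 0.5 6524 0.6067422597738515 [0.6141 0.6262]
top 0.6 5096 0.6350959425168161 [0.6358 0.6369]
top 0.7 5168 0.5961913843561201 [0.6357 0.6367]
top 0.8 420 0.5959610134707157 [0.5966 0.6103]
scene 0.1 1942 0.6276583057466502 [0.6322 0.6366]
scene 0.2 2384 0.6314263873060108 [0.6333 0.6372]
scene 0.3 2601 0.6089351436549783 [0.6186 0.6379]
scene 0.4 2811 0.6066624245838261 [0.6164 0.6376]
scene 0.5 3118 0.6054902639534473 [0.6137 0.6375]
scene 0.6 265 0.6343606323269562 [0.6348 0.6382]
```

The bar centre is at local x≈41, y≈-188, z≈0.21 and the wall is at x 0.63, which leaves enough room. I move over the bar with the fingers half open.

```bash
python3 -m jog '[[[-4,25,0],[0,0,0],-0.1],[[-5,35,0],[0,0,0],-0.1],[[-5,35,0],[0,0,0],-0.1],[[-5,25,0],[0,0,0],-0.1],[[0,0,0],[0,0,0],-0.1],[[0,0,0],[0,0,0],-0.1]]'
python3 - <<'E'
from look import *
T,im,d=look('e1'); a=np.radians(-7.13); Fm=np.array([[np.cos(a),-np.sin(a)],[np.sin(a),np.cos(a)]]); S=np.array([.5069,-.0177])
print(T,(T[:2,3]-S)@Fm*1000,bot.get_obs()['contact_force'])
P=cloud(d,T); q,m=reg(P,d,.47,.58,-.25,-.12,.195,.225); l=(q[:,:2]-S)@Fm*1000
for y in range(-250,-110,10):
    s=(l[:,1]>y)&(l[:,1]<y+10)
    if s.sum()>5: print(y,s.sum(),l[s,0].min(),l[s,0].max(),q[s,2].max())
E
```

```text
t: 17.62
eef_pos: [0.5206, -0.2092, 0.2634]
tool_rot: [-0.001, 0.75, 0.661, -0.001]
contact_force: [0.1, -0.5, 0.0]
gripper_width: 0.548
[[ 0.1251  0.9921 -0.0033  0.5206]
 [ 0.9921 -0.1251  0.0001 -0.2092]
 [-0.0003 -0.0033 -1.      0.2634]
 [ 0.      0.      0.      1.    ]] [  37.3624 -188.2903] [-0.2496 -0.58    0.1999]
-230 305 32.10749035731085 49.067534192872735 0.21948644715899412
-220 359 32.16839293736147 49.61374106445647 0.2199510890174981
-210 387 31.548787843091265 49.512459786384596 0.22003123828133525
-200 406 31.582608393540788 49.29648249971422 0.21968170452437472
-190 415 31.653478052045568 49.02991372534548 0.22002495357717655
-180 425 31.710142128930023 49.46424217102972 0.22040022051939984
-170 466 31.802307969181197 49.46235498901642 0.21963922178945872
-160 470 31.871250745488023 49.190457386941134 0.2199558494250475
-150 444 31.938162642984143 48.93448752632438 0.2198833522895886
-140 428 32.57568981107599 48.16306648661991 0.21879409658397467
-130 132 34.35402755214293 46.21301712243008 0.21616297931910716
```

View pics/e1.png

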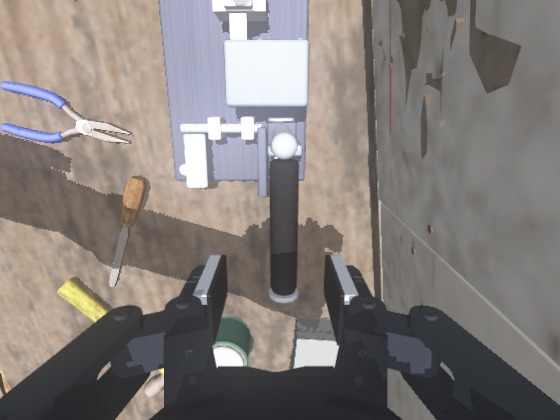

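The bar lies between the fingers at (284,230) and needs about +5 mm in tool y. I shift, descend and grip.

```bash
python3 -m jog '[[[0,5,15],[0,0,0],-0.1],[[0,0,25],[0,0,0],-0.1],[[0,0,25],[0,0,0],-0.1],[[0,0,9],[0,0,0],-0.1],[[0,0,0],[0,0,0],-0.1]]'
python3 - <<'E'
from look import *
T,im,d=look('e2'); print(T[:3,3],bot.get_obs()['contact_force'])
E
```

```text
t: 18.3
eef_pos: [0.5267, -0.2095, 0.1904]
tool_rot: [-0.0, 0.75, 0.662, -0.0]
contact_force: [-0.2, -0.2, 1.2]
gripper_width: 0.554
[ 0.5267 -0.2095  0.1904] [-0.0074  0.8061 -0.1947]
```

View pics/e2.png

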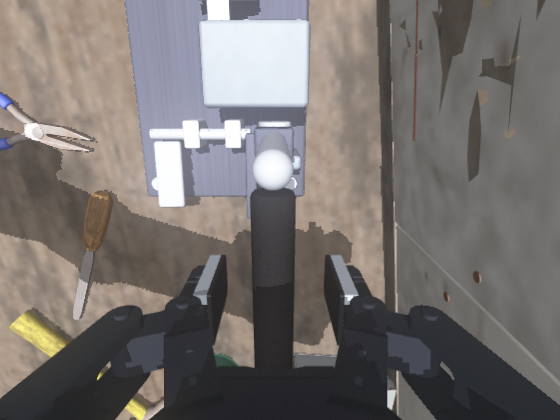

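```bash
python3 -m jog '[[[0,0,0],[0,0,0],1],[[0,0,0],[0,0,0],1],[[0,0,0],[0,0,0],1],[[0,0,0],[0,0,0],1]]' 60
python3 - <<'E'
from plan import *
T=T_tool(); a=np.radians(-7.13); fx=np.array([np.cos(a),np.sin(a)]); print(T[:3,3],bot.get_obs()['contact_force'])
# grip pt rides on arc radius .16 about pivot; tool kept upright: tool y = local x, tool z = down
for t in np.arange(.05,.66,.05): print(round(t,2),'dy_tool',round(-160*(np.sin(t)-np.sin(t-.05)),2),'dz_tool',round(160*(np.cos(t-.05)-np.cos(t)),2))
E
```

```text
t: 18.85
eef_pos: [0.5261, -0.2097, 0.1917]
tool_rot: [-0.001, 0.75, 0.662, -0.0]
contact_force: [-6.4, 2.0, 8.2]
gripper_width: 0.188
[ 0.52610886 -0.20970256  0.19173544] [-6.37725128  2.01090436  8.17958147]
0.05 dy_tool -8.0 dz_tool 0.2
0.1 dy_tool -7.98 dz_tool 0.6
0.15 dy_tool -7.94 dz_tool 1.0
0.2 dy_tool -7.88 dz_tool 1.39
0.25 dy_tool -7.8 dz_tool 1.78
0.3 dy_tool -7.7 dz_tool 2.17
0.35 dy_tool -7.58 dz_tool 2.55
0.4 dy_tool -7.44 dz_tool 2.93
0.45 dy_tool -7.29 dz_tool 3.3
0.5 dy_tool -7.11 dz_tool 3.66
0.55 dy_tool -6.92 dz_tool 4.01
0.6 dy_tool -6.71 dz_tool 4.35
0.65 dy_tool -6.49 dz_tool 4.68
```

Gripped at width 0.188, which matches the 18 mm bar. Now I pull along the arc with the tool upright, letting the round bar turn in the pads under a moderate grip.

```bash
python3 -m jog '[[[0,-8,0.2],[0,0,0],1],[[0,-8,0.6],[0,0,0],1],[[0,-8,1],[0,0,0],1],[[0,-8,1.4],[0,0,0],1],[[0,0,0],[0,0,0],1]]' 30
python3 - <<'E'
from look import *
T,im,d=look('e3'); print(T[:3,3],bot.get_obs()['contact_force'],bot.get_obs()['torque'])
im,d=bot.read_camera('scene'); save(cv2.resize(im[120:290,240:440],None,fx=4,fy=3.5,interpolation=cv2.INTER_CUBIC),'pics/e3s.png')
E
```

```text
t: 19.48
eef_pos: [0.4993, -0.2064, 0.1905]
tool_rot: [0.004, 0.749, 0.662, 0.003]
contact_force: [5.5, 1.4, 10.4]
gripper_width: 0.19
[ 0.4993 -0.2064  0.1905] [ 5.2325  0.1522 11.3338] [ 0.0637 -1.4479  0.0116]
```

View pics/e3s.png

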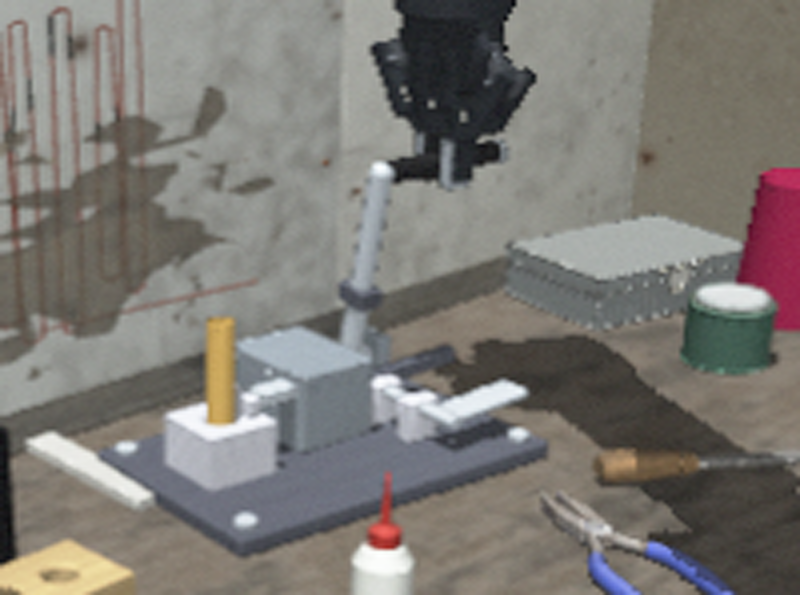

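```bash
python3 -m jog '[[[0,-7,0.2],[-2.9,0,0],1],[[0,-7,0.2],[-2.9,0,0],1],[[0,-7,0.2],[-2.9,0,0],1],[[0,0,0],[0,0,0],1]]' 30
python3 - <<'E'
from look import *
o=bot.get_obs(); print(o['q'],o['eef_pos'],o['contact_force'],o['torque'])
E
```

```text
t: 20.08
eef_pos: [0.4741, -0.203, 0.1846]
tool_rot: [0.058, 0.747, 0.66, 0.05]
contact_force: [15.0, -7.4, -28.9]
gripper_width: 0.192
[-0.3947  0.25    0.8156  2.1275 -0.3383  0.7174  0.5093] [ 0.4741 -0.203   0.1846] [ 15.0257  -7.4497 -28.9497] [-1.2321 -1.9952 -0.1664]
```

```bash
python3 - <<'E'
from plan import *
# local 2D: x (front negative), z up ; tilt phi: tool y axis=(cos phi, sin phi up), tool z=(sin phi,-cos phi)
def ax(p): return np.array([np.cos(p),np.sin(p)]),np.array([np.sin(p),-np.cos(p)])
p=np.array([0,190.4]);phi=0
for dy,dz,dp in [(-8,.2,0),(-8,.6,0),(-8,1,0),(-8,1.4,0),(-7,.2,2.9),(-7,.2,2.9),(-7,.2,2.9)]:
    y,z=ax(phi); p=p+dy*y+dz*z; phi+=np.radians(dp)
print('cmd',p,phi)
o=bot.get_obs(); a=np.radians(-7.13); fx=np.array([np.cos(a),np.sin(a)]); print('meas',(o['eef_pos'][:2]-[.5267,-.2095])@fx*1000,o['eef_pos'][2])
y,z=ax(phi)
def tgt(th,ph): return np.array([-160*np.sin(th),50+160*np.cos(th)])+19.6*ax(ph)[1]
for th in (.3,.35,.4,.45,.5,.55,.6,.63):
    g=tgt(th,phi); d=g-p; print(th,g,'rel tool y,z',d@y,d@z)
E
```

```text
cmd [-52.92487061 185.53973533] 0.15184364492350666
meas -53.017762222404485 0.1845828609586953
0.3 [-44.31852099 183.47935808] rel tool y,z 8.195669640262743 3.3384738172216095
0.35 [-51.89893712 180.92515387] rel tool y,z 0.31612361614602646 4.716669097853021
0.4 [-59.34222269 177.99527886] rel tool y,z -7.484693972015936 6.486955157774166
0.45 [-66.62977338 174.69705619] rel tool y,z -15.187285142839995 8.644907203782454
0.5 [-73.7433741  171.03872972] rel tool y,z -22.77239742983104 11.185131479602498
0.55 [-80.66524455 167.02944335] rel tool y,z -30.221072002521726 14.101278747468042
0.6 [-87.37808367 162.6792182 ] rel tool y,z -37.514691053675016 17.386060157909505
0.63 [-91.29844919 159.90992115] rel tool y,z -41.80883455585997 19.530495662764306
```

The lever has followed to about 0.35 rad. My tilt left the commanded path about 5 mm too high, which shows as -29 N in z, so I correct that while going on.

```bash
python3 -m jog '[[[0,0,4],[0,0,0],1],[[0,-7,2.5],[0,0,0],1],[[0,-7.7,2.2],[0,0,0],1],[[0,-7.6,2.5],[0,0,0],1],[[0,0,0],[0,0,0],1]]' 30
python3 - <<'E'
from look import *
o=bot.get_obs(); print(o['q'],o['eef_pos'],o['contact_force'],o['torque'],o['gripper_width']); a=np.radians(-7.13); fx=np.array([np.cos(a),np.sin(a)]); print('meas',(o['eef_pos'][:2]-[.5267,-.2095])@fx*1000,o['eef_pos'][2])
E
```

```text
t: 20.7
eef_pos: [0.4569, -0.2014, 0.1752]
tool_rot: [0.059, 0.748, 0.659, 0.053]
contact_force: [-10.1, 5.9, 38.1]
gripper_width: 0.189
[-0.3921  0.231   0.8159  2.1729 -0.3409  0.6826  0.5244] [ 0.4569 -0.2014  0.1752] [-10.0675   5.8772  38.1136] [0.9428 0.7683 0.1546] 0.18944407761374768
meas -70.2557299969804 0.17517125516326568
```

Now the sign has reversed: +38 N in z, because the bar slid about 2 mm in the pads. I relieve that before going on.

```bash
python3 -m jog '[[[0,0,-3],[0,0,0],1],[[0,0,0],[0,0,0],1]]' 30
python3 - <<'E'
from look import *
o=bot.get_obs(); print(o['contact_force'],o['torque'],o['gripper_width']); a=np.radians(-7.13); fx=np.array([np.cos(a),np.sin(a)]); print('meas',(o['eef_pos'][:2]-[.5267,-.2095])@fx*1000,o['eef_pos'][2])
T,im,d=look('e4')
im,d=bot.read_camera('scene'); save(cv2.resize(im[120:290,240:440],None,fx=4,fy=3.5,interpolation=cv2.INTER_CUBIC),'pics/e4s.png')
E
```

```text
t: 20.95
eef_pos: [0.4577, -0.2012, 0.1763]
tool_rot: [0.061, 0.747, 0.66, 0.052]
contact_force: [11.4, -1.7, -5.3]
gripper_width: 0.189
[11.3944 -1.7277 -5.3097] [-0.3549 -2.1124 -0.0764] 0.18909889678734232
meas -69.45663115796626 0.1762654898392468
```

View pics/e4s.png

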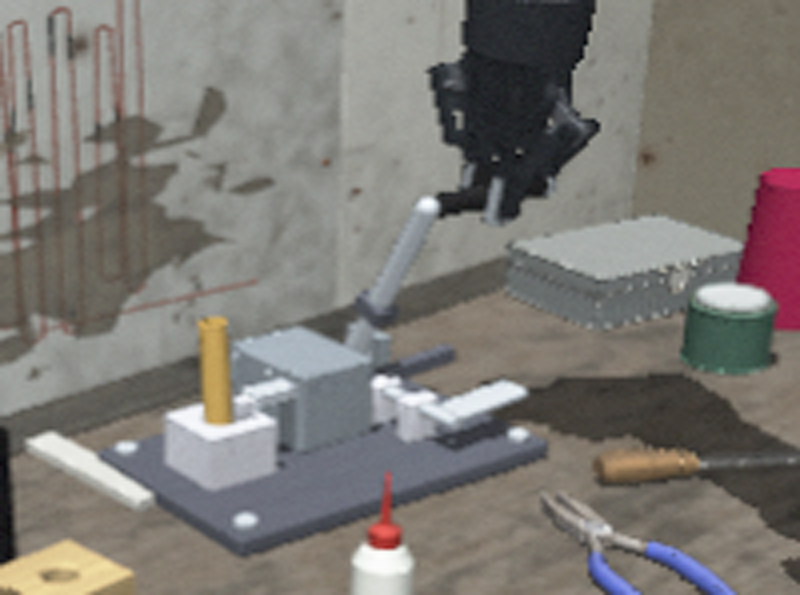

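View pics/e4.png

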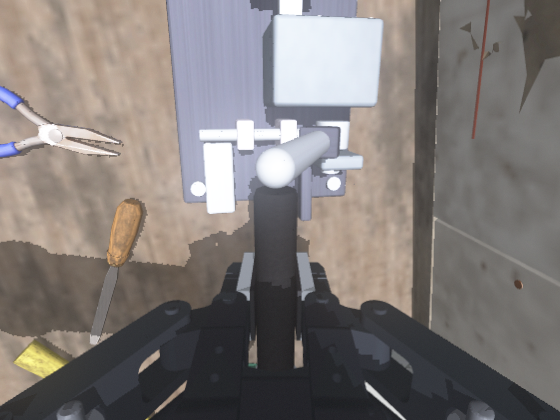

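The lever is at about 0.47 rad, and the tube is already being pushed over against its hole wall. I continue gently.

```bash
python3 -m jog '[[[0,-4,1.5],[0,0,0],1],[[0,-4,1.6],[0,0,0],1],[[0,0,0],[0,0,0],1]]' 30;  python3 -m jog '[[[0,-4,1.7],[0,0,0],1],[[0,-3,1.4],[0,0,0],1],[[0,0,0],[0,0,0],1]]' 30
python3 - <<'E'
from look import *
o=bot.get_obs(); print(o['q'],o['contact_force'],o['torque'],o['gripper_width']); a=np.radians(-7.13); fx=np.array([np.cos(a),np.sin(a)]); print('meas',(o['eef_pos'][:2]-[.5267,-.2095])@fx*1000,o['eef_pos'][2])
E
```

```text
t: 21.42
eef_pos: [0.4507, -0.2005, 0.1727]
tool_rot: [0.061, 0.747, 0.66, 0.053]
contact_force: [6.6, -0.4, 5.8]
gripper_width: 0.185
t: 21.8
eef_pos: [0.4442, -0.1998, 0.1684]
tool_rot: [0.061, 0.747, 0.66, 0.053]
contact_force: [7.9, -0.0, 3.5]
gripper_width: 0.186
[-0.3977  0.2165  0.8189  2.2069 -0.3317  0.6546  0.5239] [ 7.8759 -0.0226  3.5262] [-0.1449 -1.6505 -0.0682] 0.18626272687440873
meas -83.0370985369538 0.168418442495363
```

```bash
python3 -m jog '[[[0,-3,1.3],[0,0,0],1],[[0,0,0],[0,0,0],1]]' 30;  python3 -m jog '[[[0,-3,1.3],[0,0,0],1],[[0,0,0],[0,0,0],1]]' 30; python3 -m jog '[[[0,-2,1],[0,0,0],1],[[0,0,0],[0,0,0],1]]' 40
python3 - <<'E'
from look import *
o=bot.get_obs(); print(o['q'],o['contact_force'],o['torque'],o['gripper_width']); a=np.radians(-7.13); fx=np.array([np.cos(a),np.sin(a)]); print('meas',(o['eef_pos'][:2]-[.5267,-.2095])@fx*1000,o['eef_pos'][2])
E
```

```text
t: 22.05
eef_pos: [0.4422, -0.1995, 0.1671]
tool_rot: [0.061, 0.747, 0.66, 0.053]
contact_force: [8.5, -0.2, 5.5]
gripper_width: 0.19
t: 22.3
eef_pos: [0.4403, -0.1993, 0.1657]
tool_rot: [0.062, 0.747, 0.66, 0.054]
contact_force: [9.0, 0.3, 7.8]
gripper_width: 0.191
t: 22.55
eef_pos: [0.4385, -0.199, 0.1642]
tool_rot: [0.062, 0.747, 0.66, 0.053]
contact_force: [11.9, -0.1, 1.2]
gripper_width: 0.189
[-0.3964  0.2117  0.8174  2.2241 -0.3332  0.6377  0.5296] [11.9124 -0.0719  1.1663] [-0.1583 -2.4486 -0.0114] 0.18940292682197882
meas -88.8016104179583 0.16419031688684438
```

```bash
python3 -m jog '[[[0,-2,1],[0,0,0],1],[[0,0,0],[0,0,0],1]]' 50; python3 -m jog '[[[0,-1.5,0.7],[0,0,0],1],[[0,0,0],[0,0,0],1],[[0,0,0],[0,0,0],1]]' 50
python3 - <<'E'
from look import *
o=bot.get_obs(); print(o['q'],o['contact_force'],o['torque'],o['gripper_width']); a=np.radians(-7.13); fx=np.array([np.cos(a),np.sin(a)]); print('meas',(o['eef_pos'][:2]-[.5267,-.2095])@fx*1000,o['eef_pos'][2])
T,im,d=look('f1')
im,d=bot.read_camera('scene'); save(cv2.resize(im[120:290,240:440],None,fx=4,fy=3.5,interpolation=cv2.INTER_CUBIC),'pics/f1s.png')
im,d=bot.read_camera('top'); save(cv2.resize(im[160:280,270:450],None,fx=4,fy=4,interpolation=cv2.INTER_CUBIC),'pics/f1t.png')
E
```

```text
t: 22.8
eef_pos: [0.4384, -0.199, 0.164]
tool_rot: [0.063, 0.747, 0.66, 0.054]
contact_force: [12.5, 0.2, 8.6]
gripper_width: 0.186
t: 23.18
eef_pos: [0.4383, -0.1991, 0.1638]
tool_rot: [0.064, 0.747, 0.66, 0.055]
contact_force: [13.6, -0.0, 12.6]
gripper_width: 0.192
[-0.3957  0.2088  0.8165  2.2284 -0.3352  0.6302  0.5327] [13.5559 -0.0499 12.5719] [ 0.262  -2.9646  0.0494] 0.1923553400868025
meas -89.02795543430999 0.16383258662047206
```

View pics/f1s.png

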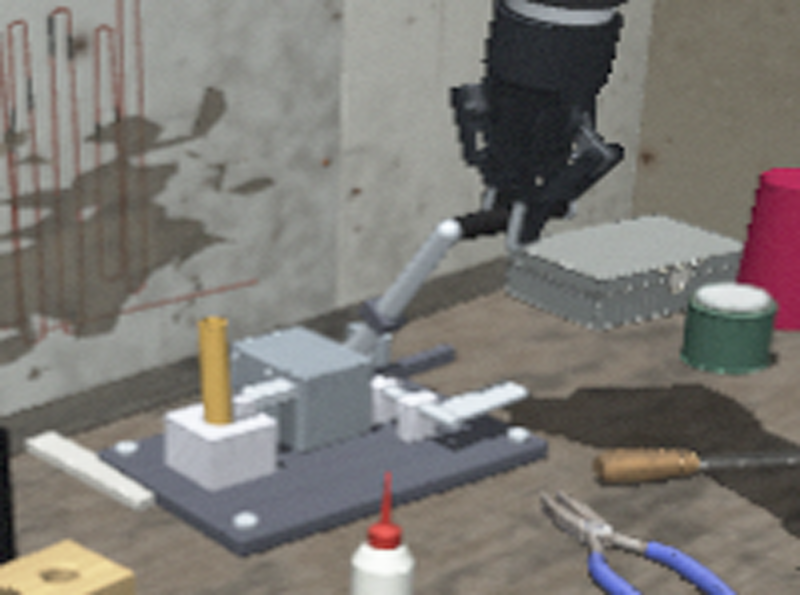

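View pics/f1.png

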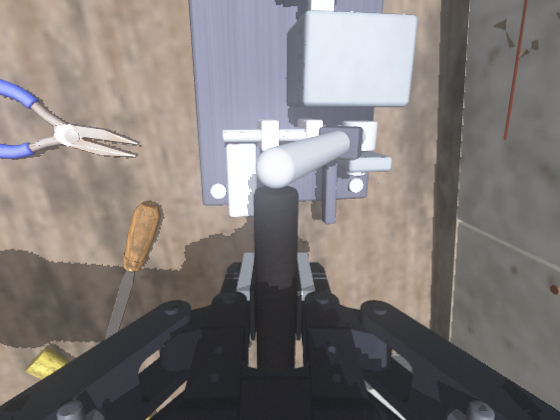

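```bash
python3 -m jog '[[[0,-0.7,0],[0,0,0],1],[[0,0,0],[0,0,0],1],[[0,0,0],[0,0,0],1],[[0,0,0],[0,0,0],1]]' 50
python3 - <<'E'
from look import *
a=np.radians(-7.13); Fm=np.array([[np.cos(a),-np.sin(a)],[np.sin(a),np.cos(a)]]); S=np.array([.5069,-.0177])
T,im,d=look('f2'); o=bot.get_obs(); print(o['contact_force'],o['torque'],o['gripper_width'],o['eef_pos'])
P=cloud(d,T)
q,m=reg(P,d,.40,.48,-.2,-.13,.17,.22); l=(q[:,:2]-S)@Fm*1000
for y in range(-190,-120,10):
    s=(l[:,1]>y)&(l[:,1]<y+10)
    if s.sum()>5: print('bar',y,s.sum(),l[s,0].min(),l[s,0].max(),q[s,2].max())
q,m=reg(P,d,.40,.475,-.26,-.14,.032,.06); l=(q[:,:2]-S)@Fm*1000
for y in range(-210,-130,10):
    s=(l[:,1]>y)&(l[:,1]<y+10)&(l[:,0]<-45)
    if s.sum()>5: print('tab',y,s.sum(),np.median(q[s,2]))
for cam in ['scene','top']:
    im,d=bot.read_camera(cam); P=cloud(d,None,cam); q,m=reg(P,d,.47,.54,-.05,.03,.115,.14); print(cam,'tube top',len(q),q.mean(0),np.percentile(q[:,2],97))
    hsv=cv2.cvtColor(im,cv2.COLOR_RGB2HSV)
    q,m=reg(P,d,.38,.46,.14,.30,.065,.11); print('rack tubes',len(q), q[:,1].min(),q[:,1].max(),q[:,2].max())
    save(im,f'pics/f2{cam}.png')
E
```

```text
t: 23.82
eef_pos: [0.4382, -0.1991, 0.1638]
tool_rot: [0.065, 0.746, 0.66, 0.055]
contact_force: [16.2, 1.2, 10.0]
gripper_width: 0.191
[16.0251  0.6462  9.5231] [ 0.1697 -3.4481  0.0631] 0.19174038631864285 [ 0.4382 -0.199   0.1638]
bar -190 3010 -85.11512017414165 -25.924857658831616 0.21999245135007012
bar -180 4767 -85.67706176225344 -15.746481421062674 0.2199889734417698
bar -170 995 -59.49901621606739 -41.871180977710964 0.19143274033295798
bar -160 1072 -59.60527838016015 -41.537907127585946 0.19156747896916915
bar -150 1111 -59.436644595356405 -36.758551468507164 0.1917572280096907
bar -140 1367 -58.55957515303528 -33.302368141240024 0.19058282562482376
bar -130 435 -56.87558841362412 -35.92625250858263 0.1886905961900145
tab -210 6 0.04599734586320828
tab -200 286 0.04719906105207111
tab -190 303 0.0465916218685517
tab -180 328 0.04596167659729969
tab -170 332 0.04532840307627589
tab -160 337 0.04446088345607874
tab -150 328 0.043655888430207596
tab -140 366 0.043718334217718646
scene tube top 55 [ 0.5062 -0.01    0.1232] 0.12932948508949868
rack tubes 254 0.21739969861071928 0.28656003333518887 0.10012169899501128
top tube top 28 [ 0.5095 -0.0134  0.1282] 0.1334556356638024
rack tubes 110 0.21592939157260094 0.2860741156219184 0.10595538869293275
```

View pics/f2scene.png

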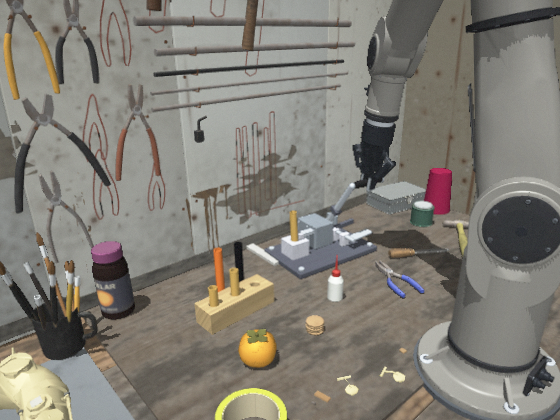

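View pics/f2top.png

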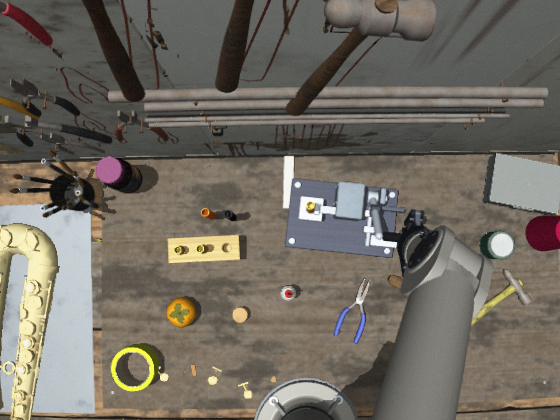

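Bar top is at 0.1915 m, so its centre is at 0.182, which is the stop. Travel was 91 mm. The catch is still flat and the tube stands clamped. The other two tubes are in the rack.

```bash
python3 -c "
from station import bot
print(bot.hand_in())"
```

```text
the job is handed in; nothing more can be done
None
```

The job is done and handed in at about 24 s; no verdict was given. I took the longest brass tube from the right-hand rack hole and stood it fully down in the socket. I let it go, flipped the catch flat to the right, and pulled the lever to its stop, which I am still holding.

**Last checks:**
- **Tube:** its top read 0.130 m after release, which is fully down. With the jaw on it, it leans slightly against the hole wall, with its top at about 0.129 m on the scene camera and 0.133 m on the top camera. I saw the jaw against the tube, but could not measure how far the foot is pressed in.
- **Catch:** the slope of the tab gives about 1.5 rad, and it still lay flat after the pull.
- **Lever:** the bar's centre is at 0.182 m after 91 mm of travel, matching the stop. The last 3.5 mm of commanded pull moved it no further and only raised the force. I am holding with a 50 N grip and about 16 N of pull.
- **Other parts:** the other two brass tubes are still in the rack, and I did not touch the black and orange look-alikes.

**What went less well:**
- **Camera offset:** the wrist camera read about 2 mm off sideways, and I corrected for it.
- **Lever pull:** partway through, the vertical force swung from −29 to +38 N and the bar slid about 2 mm in the pads. I eased that off before finishing.

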